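# Make up two pastry-station kits

### The arm

A 6-joint arm with a two-finger parallel gripper is mounted at the origin on the work surface. World frame = base frame: x ahead of the robot, y to its left, z up, the work surface at z = 0. Lengths are in m, angles in rad, forces in N, time in s.
With the tool pointing down it reaches from about 0.375 to 0.9 m from the base axis. Payload 3.1 kg.
Tool frame: the origin (TCP) lies at the very end of the fingers, on their centre line; the grasp point (between the pads) lies 19 mm behind it (hold_point_z is the distance from the TCP to the grasp point, in m); x points along the fingers, y is the direction in which the jaws open and shut, and the axes are right-handed (so a half turn about x gives the same grasp; the last joint's range is limited). The gripper opens to 87 mm and grips with 3 to 60 N. Pads are 19 mm wide; open, the fingers measure 117 mm over their backs; the gripper's body (75 mm by 190 mm) begins 51 mm behind the grasp point.
Start: joints at [-1.375, 0.527, 1.433, -0, 1.181, -0.178], TCP at [0.228, -0.582, 0.223] pointing down, gripper open.
Joint ranges: [-3.08, 3.08], [-0.75, 2.2], [0.22, 2.44], [-1.43, 4.57], [0, 2.65], [-2.85, 2.85]. Speed limits (rad/s): [2.79, 2.79, 3.14, 3.14, 3.14, 3.14].

### API

Orientations are given as a unit quaternion [x, y, z, w].
In Python, from rig import * gives the robot as it stands.
- The arm moves only by the tool send_rows, never from a script. Its argument "steps" is a list that holds one entry, the list of rows, each a list of 6 numbers: the shift along the tool's x, y, z in cm, then the turn, a rotation vector about the tool's x, y, z in units of 6 degrees (1.0 is 6 degrees). In form: [[[x, y, z, wx, wy, wz], ...]]. A call has 1 to 8 rows; each row shifts and turns the pose as measured when the row begins, along the tool's axes as they then stand; what a row does not reach is not made up. A row lasts 1/12 s, in which the tool goes at most 41.7 mm and 7.16 degrees, less where a joint would pass 70% of its speed; a pose out of reach is approached as far as the arm can. A call is refused whole if a number of a shift passes 4.17 or a number of a turn 1, either way. A call with a gripper value outside its range is refused whole. "gripper" is the closure, from 0 (fully open) to 1 (shut), set as the call begins (left out, the last holds). The fingers move at their own pace and stop on an object; "force" is the grip in N (left out, the last holds). Time passes only in rows, so rows that do not move let the fingers close. It gives the time, the measured TCP pose, the force and the opening at its end, in the units of the state.
- get_obs(): the state, without advancing time (a new reading comes with each control period).
- camera(name): name is "scene" or "top" or "wrist"; returns (picture, depth): 400x640x3 uint8, red, green, blue; 400x640 float32, m along the optical axis (not along the pixel's ray), 0 where there is no reading.
- camera_params(name): a dict with "intrinsics" (3x3 intrinsics, pixels), "position" and "attitude" of the camera in the world; the wrist camera has in their place "T_tool_cam" (4x4, takes a point from camera to tool coordinates, whose origin is the TCP and whose axes are the tool frame's). Camera axes: x right, y down, z forward; pixel columns grow to the right and rows downward; lengths in m; the calibration is good to about 2 mm. A picture is of the moment at which its call begins: read the wrist's pose just before it. camera_params takes no time and is no camera call.
- hand_in(): hands the job in, once; it reports no verdict.
The state is a dict: "time": time; "q": joint angles; "joint_velocities": joint speeds; "joint_torque": joint torques, N m; "position": TCP position; "tool_rot": TCP orientation; "ft_force": force on the tool from outside, world axes, zero at the start; "moment": the same for the moment, N m; "grip_width": finger opening in m.
Only numpy, scipy, OpenCV 4.12 (cv2) and the standard library are available. Lean on these libraries where they do the work, as an engineer would, in place of code of your own. Each camera call takes 0.05 s, during which the arm holds its last target.

### The job

Make up the two pastry kits from the stock on the counter: the three-compartment tray gets the small round pastry ring, the white ramekin and the sugar shaker; the two-compartment tray gets the square pastry frame and the glass jar. Each thing stands upright on the tray's floor in a compartment of its own (whichever of that tray's you like), set down gently and never dropped. Leave the low wide ring and the two piping nozzles where they stand.

Things in the scene. Friction and masses are not known exactly. Their poses are not given: they have to be found in the camera images.
- tray3: The three-compartment tray: steel kit tray with a single row of 3 square compartments, 274 x 94 mm and 12 mm high over all; it does not move. Origin: centre of its underside, on the counter; its x runs along the row, y across it, z up. Each compartment is 86 x 86 mm inside, floor 3 mm above the counter, walls and dividers 4 mm thick, their top 12 mm above the counter. Compartment centres lie at x = -90, 0 and +90 mm, y = 0 in the tray's frame.
- tray2: The two-compartment tray: steel kit tray with a single row of 2 square compartments, 184 x 94 mm and 12 mm high over all; it does not move. Origin: centre of its underside, on the counter; its x runs along the row, y across it, z up. Each compartment is 86 x 86 mm inside, floor 3 mm above the counter, walls and dividers 4 mm thick, their top 12 mm above the counter. Compartment centres lie at x = -45 and +45 mm, y = 0 in the tray's frame.
- ring_mid (a point): the small round pastry ring: upright steel tube open at both ends, 56 mm outer diameter, 50 mm high, wall 2.5 mm, about 70 g. The point is at its centre, half-way up; z is up.
- frame_mid (a point): the square pastry frame: steel, open at top and bottom, 52 x 52 mm outside, 50 mm high, wall 3 mm, about 90 g. The point is at its centre, half-way up; z is up. Its x and y axes are square to its sides.
- ramekin_mid (a point): the white porcelain ramekin: round open dish with fluted straight sides, 64 mm outer diameter, 50 mm high, about 160 g. The point is at its centre, half-way up; z is up.
- shaker_mid (a point): the sugar shaker: aluminium cylinder 54 mm in diameter with a steel dome pierced with small holes; 70 mm high in all, of which the straight side is the lower 54 mm, about 150 g. The point is at its centre, half-way up; z is up.
- jar_mid (a point): the glass spice jar: closed, brown contents, 50 mm in diameter, black lid 49 mm in diameter on top; 62 mm high in all, of which the straight glass is the lower 46 mm, about 160 g. The point is at its centre, half-way up; z is up.
- widering_mid (a point): the low wide steel ring, not wanted: 82 mm outer diameter, 22 mm high, loose; to be left where it stands. The point is at its centre, half-way up; z is up.
- nozzle1_mid (a point): a steel piping nozzle, not wanted: small cone standing on its wide end, 26 mm in diameter at the foot, 36 mm high, loose; to be left where it stands. The point is at its centre, half-way up; z is up.
- nozzle2_mid (a point): the second steel piping nozzle, the same as the first; to be left where it stands. The point is at its centre, half-way up; z is up.

How it is judged:
At the end, for the whole second after the job is handed in: Each thing is in its kit's tray, in a compartment of its own (within 22 mm of its centre along and across), on the floor (within 4 mm), upright within 0.1 rad, released and at rest; the wide ring and both nozzles are within 30 mm of where they began ((x of ring_mid in the frame of tray3 between -0.112 and -0.068 m or x of ring_mid in the frame of tray3 between -0.022 and 0.022 m or x of ring_mid in the frame of tray3 between 0.068 and 0.112 m) and y of ring_mid in the frame of tray3 between -0.022 and 0.022 m and z of ring_mid in the frame of tray3 between 0.024 and 0.032 m and angle between each of ring_mid, ramekin_mid, shaker_mid, frame_mid, jar_mid's own z axis and vertical below 0.1 rad and linear speed of each of ring, ramekin, shaker, frame, jar below 0.02 m/s and angular speed of each of ring, ramekin, shaker, frame, jar below 0.2 rad/s and (x of ramekin_mid in the frame of tray3 between -0.112 and -0.068 m or x of ramekin_mid in the frame of tray3 between -0.022 and 0.022 m or x of ramekin_mid in the frame of tray3 between 0.068 and 0.112 m) and y of ramekin_mid in the frame of tray3 between -0.022 and 0.022 m and z of ramekin_mid in the frame of tray3 between 0.024 and 0.032 m and (x of shaker_mid in the frame of tray3 between -0.112 and -0.068 m or x of shaker_mid in the frame of tray3 between -0.022 and 0.022 m or x of shaker_mid in the frame of tray3 between 0.068 and 0.112 m) and y of shaker_mid in the frame of tray3 between -0.022 and 0.022 m and z of shaker_mid in the frame of tray3 between 0.034 and 0.042 m and (x of frame_mid in the frame of tray2 between -0.067 and -0.023 m or x of frame_mid in the frame of tray2 between 0.023 and 0.067 m) and y of frame_mid in the frame of tray2 between -0.022 and 0.022 m and z of frame_mid in the frame of tray2 between 0.024 and 0.032 m and (x of jar_mid in the frame of tray2 between -0.067 and -0.023 m or x of jar_mid in the frame of tray2 between 0.023 and 0.067 m) and y of jar_mid in the frame of tray2 between -0.022 and 0.022 m and z of jar_mid in the frame of tray2 between 0.03 and 0.038 m and distance of each of widering_mid, nozzle1_mid, nozzle2_mid from where it was at the start of the episode below 0.03 m); the robot touches nothing.
It fails at once if a kit thing is dropped: it falls, out of the fingers, at over 0.8 m/s ((linear speed of ring above 0.8 m/s and contact force between ring and the fingers below 0.05 N) or (linear speed of ramekin above 0.8 m/s and contact force between ramekin and the fingers below 0.05 N) or (linear speed of shaker above 0.8 m/s and contact force between shaker and the fingers below 0.05 N) or (linear speed of frame above 0.8 m/s and contact force between frame and the fingers below 0.05 N) or (linear speed of jar above 0.8 m/s and contact force between jar and the fingers below 0.05 N)).
It fails at once if the wide ring or a nozzle is moved by more than 30 mm (distance of any of widering_mid, nozzle1_mid, nozzle2_mid from where it was at the start of the episode above 0.03 m).
It also fails if it takes over 144 s, if anything falls off the work surface, if the arm or the gripper's body presses on something with over 40 N, if the wrist force passes 120 N, or if a joint passes its speed limit or range.

## Working session

There is one attempt and no reset: what is moved stays moved. The work goes in short steps, Python scripts to look and compute and a tool call to move; the robot and the scene stay as the last step left them, time stands still between calls to the robot, and variables do not carry over. Pictures are saved under pics/ and viewed, and the job is handed in when it is done.

Besides the shell and the picture viewer there is one more tool, called after ">>>" by a JSON object that holds its "fn" and its "kwargs", one argument or row to a line. send_rows: Moves the arm, as the interface text tells. Its arguments: {"type":"object","properties":{"steps":{"type":"array"},"gripper":{"type":"number"},"force":{"type":"number"}},"required":["steps"]}

```bash
ls; mkdir -p pics; python3 - <<'E'
from rig import *
import cv2,numpy as np
print(get_obs())
for n in ("top","scene"):
    p,d=camera(n); cv2.imwrite(f"pics/{n}0.png",p[:,:,::-1]); np.save(f"pics/{n}0.npy",d)
    print(n,camera_params(n))
print(camera_params("wrist"))
E
```

```text
pics
{'time': 0.0, 'q': array([-1.37551752e+00,  5.28448844e-01,  1.43390300e+00, -4.03275589e-05,
        1.18136394e+00, -1.78524787e-01]), 'joint_velocities': array([ 1.15371845e-03,  2.77323891e-04,  3.31392184e-04,  6.59515354e-06,
       -2.06069885e-03,  2.62995067e-04]), 'joint_torque': array([-3.57984318e-04, -4.40045500e+01, -1.76592225e+01,  6.30501215e-02,
        5.81917330e-02, -1.73940371e-04]), 'position': array([ 0.22808353, -0.58111654,  0.22158204]), 'tool_rot': array([-0.69477139, -0.13214719,  0.69481034, -0.13064619]), 'ft_force': array([ 0.52968757,  0.61951019, -0.96054893]), 'moment': array([-0.03999552,  0.00569248,  0.0106827 ]), 'grip_width': 0.08698574435705468}
top {'intrinsics': array([[442.49224505,   0.        , 319.73517225],
       [  0.        , 442.49224505, 192.45439205],
       [  0.        ,   0.        ,   1.        ]]), 'position': array([ 0.38539935, -0.01901435,  0.9940023 ]), 'attitude': array([ 0.70923209, -0.70024313,  0.05652799, -0.05877074])}
scene {'intrinsics': array([[495.48536884,   0.        , 319.89641079],
       [  0.        , 495.48536884, 203.44375783],
       [  0.        ,   0.        ,   1.        ]]), 'position': array([ 1.41347832, -0.23839921,  0.64830012]), 'attitude': array([ 0.70678179,  0.52390187, -0.29396197, -0.3735943 ])}
{'intrinsics': array([[276.58392441,   0.        , 318.98773646],
       [  0.        , 276.58392441, 196.00265241],
       [  0.        ,   0.        ,   1.        ]]), 'T_tool_cam': array([[ 2.96272827e-04, -2.90964850e-01,  9.56733698e-01,
        -1.61972765e-01],
       [ 9.99999150e-01, -1.12872676e-03, -6.52942810e-04,
         9.04251106e-04],
       [ 1.26987433e-03,  9.56733078e-01,  2.90964269e-01,
        -7.92857114e-02],
       [ 0.00000000e+00,  0.00000000e+00,  0.00000000e+00,
         1.00000000e+00]])}
```

View pics/top0.png

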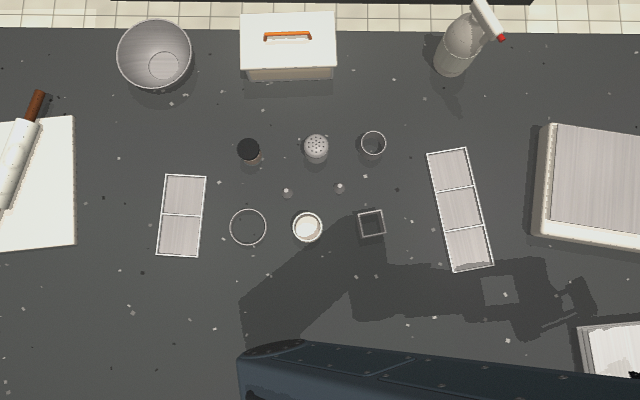

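View pics/scene0.png

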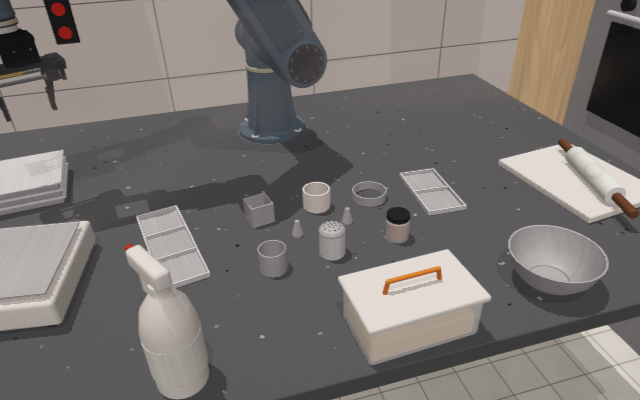

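The top picture shows the jar at (248,149), shaker (316,146), ring (373,143), wide ring (248,227), ramekin (307,227) and frame (371,223). The nozzles are at (287,192) and (340,187), tray2 is centred near (181,215) and tray3 near (460,210). I'll enlarge crops to read these more closely.

```bash
python3 - <<'E'
import cv2
p=cv2.imread("pics/top0.png")
def crop(n,x0,x1,y0,y1,s):
    c=cv2.resize(p[y0:y1,x0:x1],None,fx=s,fy=s,interpolation=cv2.INTER_CUBIC)
    for x in range(x0,x1,10):
        cv2.line(c,((x-x0)*s,0),((x-x0)*s,6 if x%20 else 14),(0,255,255),1)
        if x%20==0: cv2.putText(c,str(x),((x-x0)*s,24),0,.35,(0,255,255),1)
    for y in range(y0,y1,10):
        cv2.line(c,(0,(y-y0)*s),(6 if y%20 else 14,(y-y0)*s),(0,255,255),1)
        if y%20==0: cv2.putText(c,str(y),(16,(y-y0)*s+4),0,.35,(0,255,255),1)
    cv2.imwrite(f"pics/{n}.png",c)
crop("c1",225,400,125,250,4)
crop("c2",150,215,165,265,5)
crop("c3",420,500,140,280,4)
E
```

```text
(no output)
```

View pics/c1.png

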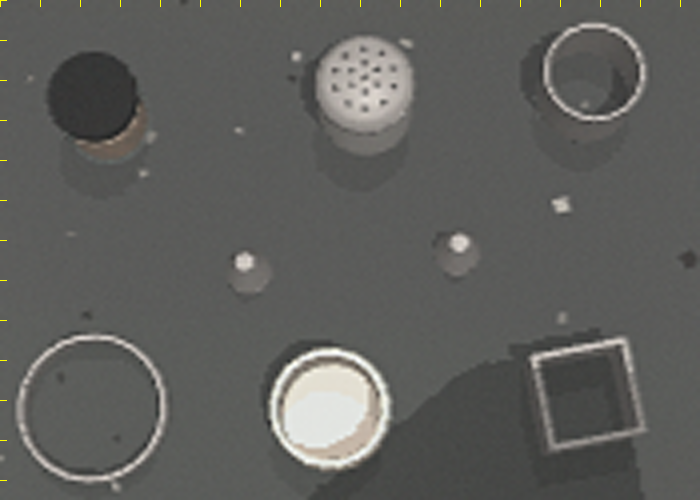

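View pics/c2.png

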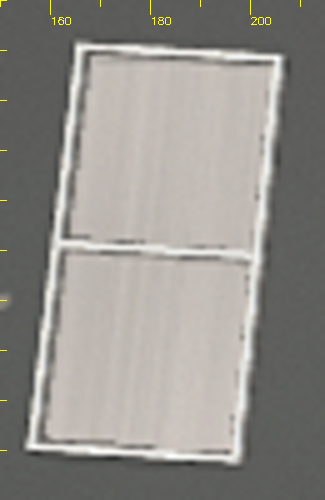

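View pics/c3.png

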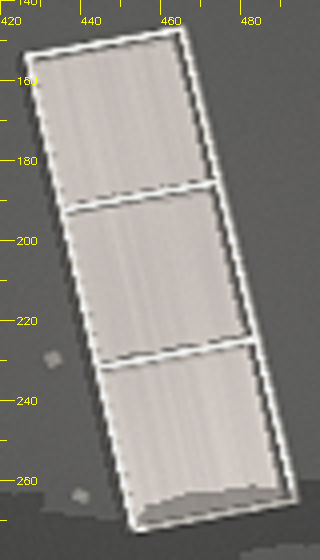

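```bash
cat > h.py <<'E'
import numpy as np
from scipy.spatial.transform import Rotation as R
def px2w(P,u,v,z):
    K=P["intrinsics"]; Rm=R.from_quat(P["attitude"]).as_matrix(); t=P["position"]
    r=Rm@np.linalg.inv(K)@np.array([u,v,1.]); s=(z-t[2])/r[2]; return t+s*r
E
python3 - <<'E'
from h import *; from rig import *
import numpy as np
P=camera_params("top"); d=np.load("pics/top0.npy")
L=dict(jar=(248.2,148.9,.062),shaker=(316,145.5,.058),ring=(373.5,143,.05),wide=(248,226.8,.022),ramekin=(307.5,226.8,.05),frame=(372,223.5,.05),n1=(286.2,190.2,.036),n2=(339.7,185.5,.036))
Rm=R.from_quat(P["attitude"]).as_matrix()
for k,v in L.items():
    z=d[int(v[1]),int(v[0])]; w=P["position"]+Rm@np.linalg.inv(P["intrinsics"])@np.array([v[0],v[1],1])*z
    w2=px2w(P,*v); print(k,w2.round(4),"depthpt",w.round(4),np.hypot(*w2[:2]).round(3))
def c(l,z): return np.array([px2w(P,u,v,z) for u,v in l])
print("framecorners",c([(225+a/4,125+b/4) for a,b in [(531,357),(627,341),(645,430),(550,449)]],.05).round(4))
for n,l in dict(t2=[(165.4,174),(206.6,176.4),(198,257.2),(155.6,254.4)],t3=[(426.5,153.5),(466,147),(494.5,265),(453.5,272.7)]).items():
    C=c(l,.012)[:,:2]; m=C.mean(0); a=(C[0]+C[1]-C[2]-C[3])/2; b=(C[0]+C[3]-C[1]-C[2])/2
    print(n,m.round(4),"len",np.linalg.norm(a),"wid",np.linalg.norm(b),"ax ang",np.degrees(np.arctan2(a[1],a[0])),np.degrees(np.arctan2(b[1],b[0])))
    u=a/np.linalg.norm(a)
    print([ (m+k*u).round(4) for k in ((-.045,.045) if n=="t2" else (-.09,0,.09))])
E
```

```text
jar [0.6327 0.1415 0.062 ] depthpt [0.6333 0.1418 0.06  ] 0.648
shaker [ 0.6433 -0.0055  0.058 ] depthpt [ 0.6399 -0.0057  0.0704] 0.643
ring [ 0.6527 -0.132   0.05  ] depthpt [ 0.6663 -0.1377  0.002 ] 0.666
wide [0.467  0.1419 0.022 ] depthpt [ 4.688e-01  1.455e-01 -3.000e-04] 0.488
ramekin [0.4662 0.0102 0.05  ] depthpt [0.4699 0.0115 0.0071] 0.466
frame [ 0.475  -0.1275  0.05  ] depthpt [ 4.798e-01 -1.333e-01  3.000e-04] 0.492
n1 [0.5473 0.0588 0.036 ] depthpt [0.5471 0.0587 0.0367] 0.55
n2 [ 0.5592 -0.0587  0.036 ] depthpt [ 0.5594 -0.0587  0.0353] 0.562
framecorners [[ 0.4945 -0.0971  0.05  ]
 [ 0.5038 -0.1487  0.05  ]
 [ 0.4562 -0.1578  0.05  ]
 [ 0.4455 -0.1072  0.05  ]]
t2 [0.4925 0.2931] len 0.18112745089720877 wid 0.09381943044801225 ax ang -2.8549314668846946 87.1700196421838
[array([0.4475, 0.2954]), array([0.5374, 0.2909])]
t3 [ 0.5153 -0.3284] len 0.27121677085244733 wid 0.09205090371770502 ax ang 10.981863675349667 100.69270164249896
[array([ 0.427 , -0.3455]), array([ 0.5153, -0.3284]), array([ 0.6037, -0.3112])]
```

```bash
cat >> h.py <<'E'
def rel(o,target,yaw=None):
    """delta in tool axes in cm; turn (units of 6deg) to reach tool x down, jaw (y) axis at yaw deg in world (mod 180)"""
    Rt=R.from_quat(o["tool_rot"]); M=Rt.as_matrix()
    cur=np.degrees(np.arctan2(M[1,1],M[0,1]))
    y=cur if yaw is None else yaw+180*np.round((cur-yaw)/180)
    yv=np.array([np.cos(np.radians(y)),np.sin(np.radians(y)),0]); xv=np.array([0,0,-1.]); zv=np.cross(xv,yv)
    G=R.from_matrix(np.stack([xv,yv,zv],1))
    print("t %.2f pos"%o["time"],np.round(o["position"],4),"yaw %.1f"%cur,"tilt %.2f"%np.degrees(np.arccos(-M[2,0])),"w %.4f"%o["grip_width"],"F",np.round(o["ft_force"],1),"q6 %.2f"%o["q"][5])
    print(" turn units",np.round((Rt.inv()*G).as_rotvec(degrees=True)/6,2), " shift now-axes cm",np.round(Rt.inv().apply(np.array(target)-o["position"])*100,2)," shift after turn cm",np.round(G.inv().apply(np.array(target)-o["position"])*100,2))
E
python3 - <<'E'
from h import *; from rig import *
o=get_obs()
rel(o,(.475,-.1275,.15),10.7);rel(o,(.475,-.1275,.15),100.7)
E
```

```text
t 0.10 pos [ 0.2281 -0.5812  0.2217] yaw -68.6 tilt 0.11 w 0.0870 F [-0.1 -0.2  0.4] q6 -0.18
 turn units [-1.321e+01 -2.000e-02  1.000e-02]  shift now-axes cm [  7.24 -33.2  -39.55]  shift after turn cm [  7.17  32.68 -39.99]
t 0.10 pos [ 0.2281 -0.5812  0.2217] yaw -68.6 tilt 0.11 w 0.0870 F [-0.1 -0.2  0.4] q6 -0.18
 turn units [ 1.79 -0.    0.02]  shift now-axes cm [  7.24 -33.2  -39.55]  shift after turn cm [  7.17 -39.99 -32.68]
```

>>> {"fn": "send_rows", "kwargs": {
  "steps": [
    [[0, 0, 0, 0.9, 0, 0], [0, 0, 0, 0.9, 0, 0], [0, 0, 0, 0, 0, 0]]
  ],
  "gripper": 0,
  "force": 25
}}

```text
time: 0.35
position: [0.2279, -0.5799, 0.2199]
tool_rot: [-0.704, -0.065, 0.705, -0.061]
ft_force: [-0.9, 1.1, -0.2]
grip_width: 0.0869
```

```bash
python3 - <<'E'
from h import *; from rig import *
rel(get_obs(),(.6527,-.132,.15),100.9)
E
```

```text
t 0.35 pos [ 0.2279 -0.5799  0.2199] yaw -79.8 tilt 0.33 w 0.0869 F [-0.9  1.1 -0.2] q6 0.02
 turn units [-0.12  0.    0.06]  shift now-axes cm [  7.2  -36.54 -49.73]  shift after turn cm [  6.99 -35.95 -50.19]
```

>>> {"fn": "send_rows", "kwargs": {
  "steps": [
    [[0.4, -2.25, -3.1, 0, 0, 0], [0.4, -2.25, -3.1, 0, 0, 0], [0.4, -2.25, -3.1, 0, 0, 0], [0.4, -2.25, -3.1, 0, 0, 0], [0.4, -2.25, -3.1, 0, 0, 0], [0.4, -2.25, -3.1, 0, 0, 0], [0.4, -2.25, -3.1, 0, 0, 0], [0.4, -2.25, -3.1, 0, 0, 0]]
  ]
}}

```text
time: 1.02
position: [0.4404, -0.3583, 0.1847]
tool_rot: [-0.703, -0.064, 0.705, -0.064]
ft_force: [0.0, -0.7, -0.5]
grip_width: 0.0871
```

```bash
python3 - <<'E'
from h import *; from rig import *
rel(get_obs(),(.6527,-.132,.15),100.9)
E
```

```text
t 1.02 pos [ 0.4404 -0.3583  0.1847] yaw -79.6 tilt 0.18 w 0.0871 F [ 0.  -0.7 -0.5] q6 0.51
 turn units [-0.08  0.03  0.01]  shift now-axes cm [  3.4  -18.41 -24.99]  shift after turn cm [  3.47 -18.2  -25.13]
```

Tracking is good, so I'll continue.

>>> {"fn": "send_rows", "kwargs": {
  "steps": [
    [[0.4, -2.25, -3.1, 0, 0, 0], [0.4, -2.25, -3.1, 0, 0, 0], [0.4, -2.25, -3.1, 0, 0, 0], [0.4, -2.25, -3.1, 0, 0, 0], [0.4, -2.25, -3.1, 0, 0, 0], [0.4, -2.25, -3.1, 0, 0, 0], [0.4, -2.25, -3.1, 0, 0, 0], [0.4, -2.25, -3.1, 0, 0, 0]]
  ]
}}

```text
time: 1.68
position: [0.6569, -0.1203, 0.1484]
tool_rot: [-0.701, -0.073, 0.706, -0.071]
ft_force: [0.6, -0.5, 0.3]
grip_width: 0.0871
```

>>> {"fn": "send_rows", "kwargs": {
  "steps": [
    [[0, 0, 0, 0, 0, 0]]
  ]
}}

```text
time: 1.77
position: [0.6607, -0.1141, 0.1472]
tool_rot: [-0.702, -0.076, 0.705, -0.073]
ft_force: [0.4, 0.2, 0.5]
grip_width: 0.0872
```

```bash
python3 - <<'E'
from h import *; from rig import *
import cv2
o=get_obs(); rel(o,(.6527,-.132,.022),100.9)
p,d=camera("wrist"); cv2.imwrite("pics/w1.png",p[:,:,::-1])
E
```

```text
t 1.77 pos [ 0.6607 -0.1141  0.1472] yaw -77.8 tilt 0.35 w 0.0872 F [0.4 0.2 0.5] q6 1.02
 turn units [0.21 0.04 0.05]  shift now-axes cm [12.52  1.64  1.11]  shift after turn cm [12.52  1.6   1.12]
```

View pics/w1.png

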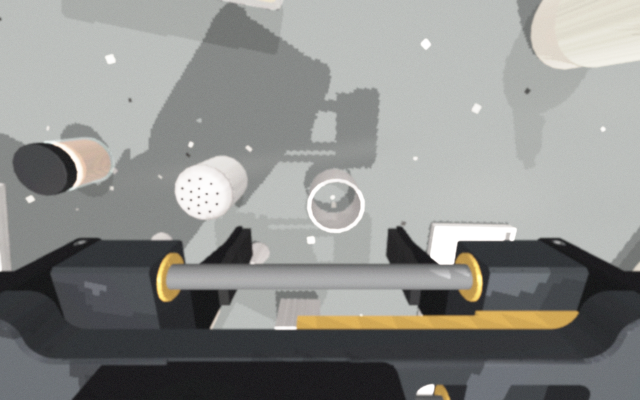

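The wrist view shows the ring rim centred at (335,206), between and ahead of the fingers at (245,260) and (395,260). I'll cross-check its position from this view.

```bash
cat >> h.py <<'E'
def wpx(o,P,u,v,z):
    T=np.array(P["T_tool_cam"]); M=R.from_quat(o["tool_rot"]).as_matrix()
    c=np.array(o["position"])+M@T[:3,3]; r=M@T[:3,:3]@np.linalg.inv(P["intrinsics"])@np.array([u,v,1.])
    return c+(z-c[2])/r[2]*r
E
python3 - <<'E'
from h import *; from rig import *
o=get_obs(); P=camera_params("wrist")
print(wpx(o,P,335,206,.05),wpx(o,P,204,197,.066))
rel(o,(.6527,-.132,.022),100.9)
E
```

```text
[ 0.65184531 -0.13444239  0.05      ] [ 0.6403431 -0.0124241  0.066    ]
t 1.82 pos [ 0.6586 -0.1163  0.1471] yaw -77.9 tilt 0.45 w 0.0870 F [ 0.8 -0.8  0.3] q6 1.02
 turn units [0.2  0.07 0.04]  shift now-axes cm [12.51  1.46  0.82]  shift after turn cm [12.51  1.43  0.87]
```

>>> {"fn": "send_rows", "kwargs": {
  "steps": [
    [[0, 0.8, 0.5, 0.2, 0, 0], [0, 0.8, 0.4, 0, 0, 0], [0, 0, 0, 0, 0, 0], [1.5, 0, 0, 0, 0, 0], [1.5, 0, 0, 0, 0, 0], [1.5, 0, 0, 0, 0, 0], [0, 0, 0, 0, 0, 0]]
  ]
}}

```text
time: 2.4
position: [0.6469, -0.1453, 0.1026]
tool_rot: [-0.701, -0.065, 0.707, -0.064]
ft_force: [-0.1, -0.1, -0.1]
grip_width: 0.0869
```

```bash
python3 - <<'E'
from h import *; from rig import *
o=get_obs(); rel(o,(.6522,-.133,.022),100.9)
E
```

```text
t 2.40 pos [ 0.6469 -0.1453  0.1026] yaw -79.5 tilt 0.49 w 0.0869 F [-0.1 -0.1 -0.1] q6 1.00
 turn units [-0.07  0.08  0.02]  shift now-axes cm [ 8.05 -1.1  -0.81]  shift after turn cm [ 8.06 -1.11 -0.75]
```

>>> {"fn": "send_rows", "kwargs": {
  "steps": [
    [[0, -0.5, -0.3, 0, 0, 0], [0, -0.4, -0.3, 0, 0, 0], [0, 0, 0, 0, 0, 0], [0, 0, 0, 0, 0, 0]]
  ]
}}

```text
time: 2.73
position: [0.6505, -0.1394, 0.105]
tool_rot: [-0.702, -0.062, 0.707, -0.062]
ft_force: [0.2, -0.1, -0.9]
grip_width: 0.087
```

```bash
python3 - <<'E'
from h import *; from rig import *
o=get_obs(); rel(o,(.6522,-.133,.022),100.9)
E
```

```text
t 2.73 pos [ 0.6505 -0.1394  0.105 ] yaw -79.9 tilt 0.41 w 0.0870 F [ 0.2 -0.1 -0.9] q6 1.02
 turn units [-0.13  0.07  0.01]  shift now-axes cm [ 8.29 -0.59 -0.34]  shift after turn cm [ 8.3  -0.6  -0.29]
```

>>> {"fn": "send_rows", "kwargs": {
  "steps": [
    [[1.2, -0.4, -0.2, 0, 0, 0], [1.2, -0.3, -0.1, 0, 0, 0], [1.2, 0, 0, 0, 0, 0], [1.2, 0, 0, 0, 0, 0], [1.2, 0, 0, 0, 0, 0], [0.5, 0, 0, 0, 0, 0], [0, 0, 0, 0, 0, 0]]
  ]
}}

```text
time: 3.32
position: [0.6527, -0.1302, 0.034]
tool_rot: [-0.702, -0.063, 0.706, -0.063]
ft_force: [0.0, -0.6, -0.7]
grip_width: 0.0873
```

```bash
python3 - <<'E'
from h import *; from rig import *
o=get_obs(); rel(o,(.6522,-.133,.022),100.9)
E
```

```text
t 3.32 pos [ 0.6527 -0.1302  0.034 ] yaw -79.7 tilt 0.33 w 0.0873 F [ 0.  -0.6 -0.7] q6 1.03
 turn units [-0.11  0.05 -0.  ]  shift now-axes cm [1.2  0.27 0.1 ]  shift after turn cm [1.2  0.27 0.11]
```

>>> {"fn": "send_rows", "kwargs": {
  "steps": [
    [[0.6, 0.2, 0, 0, 0, 0], [0.6, 0, 0, 0, 0, 0], [0, 0, 0, 0, 0, 0]]
  ]
}}

```text
time: 3.57
position: [0.6526, -0.1324, 0.0196]
tool_rot: [-0.702, -0.063, 0.707, -0.063]
ft_force: [-0.8, -0.1, 0.2]
grip_width: 0.087
```

>>> {"fn": "send_rows", "kwargs": {
  "steps": [
    [[0, 0, 0, 0, 0, 0], [0, 0, 0, 0, 0, 0], [0, 0, 0, 0, 0, 0], [0, 0, 0, 0, 0, 0], [0, 0, 0, 0, 0, 0], [0, 0, 0, 0, 0, 0]]
  ],
  "gripper": 1
}}

```text
time: 4.07
position: [0.654, -0.1332, 0.0214]
tool_rot: [-0.703, -0.062, 0.706, -0.064]
ft_force: [-0.7, 0.4, -0.3]
grip_width: 0.0547
```

```bash
python3 - <<'E'
from h import *; from rig import *
o=get_obs(); rel(o,(.604,-.311,.12),101)
E
```

```text
t 4.07 pos [ 0.654  -0.1332  0.0214] yaw -79.8 tilt 0.24 w 0.0547 F [-0.7  0.4 -0.3] q6 1.03
 turn units [-0.13  0.04 -0.01]  shift now-axes cm [-9.81 16.62  8.11]  shift after turn cm [-9.86 16.5   8.3 ]
```

>>> {"fn": "send_rows", "kwargs": {
  "steps": [
    [[-1, 0, 0, 0, 0, 0], [-2, 0, 0, 0, 0, 0], [-2.5, 0, 0, 0, 0, 0], [-2.5, 0, 0, 0, 0, 0], [-1, 0, 0, 0, 0, 0], [0, 0, 0, 0, 0, 0]]
  ]
}}

```text
time: 4.57
position: [0.6531, -0.1324, 0.116]
tool_rot: [-0.702, -0.063, 0.707, -0.063]
ft_force: [-0.7, 0.4, -1.3]
grip_width: 0.0546
```

```bash
python3 - <<'E'
from h import *; from rig import *
o=get_obs(); rel(o,(.604,-.311,.12),101)
E
```

```text
t 4.57 pos [ 0.6531 -0.1324  0.116 ] yaw -79.8 tilt 0.41 w 0.0546 F [-0.7  0.4 -1.3] q6 1.03
 turn units [-0.13  0.07  0.01]  shift now-axes cm [-0.35 16.7   8.  ]  shift after turn cm [-0.4  16.59  8.22]
```

>>> {"fn": "send_rows", "kwargs": {
  "steps": [
    [[0, 1.5, 0.7, 0, 0, 0], [0, 2.5, 1.2, 0, 0, 0], [0, 3, 1.5, 0, 0, 0], [0, 3, 1.5, 0, 0, 0], [0, 2.5, 1.3, 0, 0, 0], [0, 2, 1, 0, 0, 0], [0, 1, 0.5, 0, 0, 0], [0, 0, 0, 0, 0, 0]]
  ]
}}

```text
time: 5.23
position: [0.5979, -0.307, 0.1091]
tool_rot: [-0.699, -0.066, 0.709, -0.063]
ft_force: [0.1, -0.2, -0.6]
grip_width: 0.0543
```

>>> {"fn": "send_rows", "kwargs": {
  "steps": [
    [[0, 0, 0, 0, 0, 0]]
  ]
}}

```text
time: 5.32
position: [0.5969, -0.3072, 0.1079]
tool_rot: [-0.698, -0.066, 0.71, -0.062]
ft_force: [0.4, -0.4, -1.4]
grip_width: 0.0545
```

```bash
python3 - <<'E'
from h import *; from rig import *
import cv2
o=get_obs(); rel(o,(.604,-.311,.026),101)
p,d=camera("wrist"); cv2.imwrite("pics/w2.png",p[:,:,::-1])
E
```

```text
t 5.32 pos [ 0.5969 -0.3072  0.1079] yaw -79.6 tilt 1.01 w 0.0545 F [ 0.4 -0.4 -1.4] q6 0.76
 turn units [-0.11  0.15  0.07]  shift now-axes cm [ 8.18  0.56 -0.76]  shift after turn cm [ 8.19  0.51 -0.63]
```

View pics/w2.png

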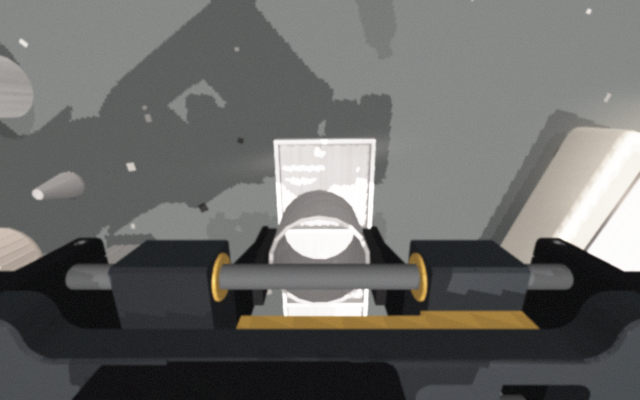

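The ring is held upright between the jaws. The tray's far edge runs from (276,140) to (375,139), so I'll check that against the map.

```bash
python3 - <<'E'
from h import *; from rig import *
o=get_obs(); P=camera_params("wrist")
a,b=wpx(o,P,276,140,.012),wpx(o,P,375,139,.012); print(a,b,np.linalg.norm(a-b),(a+b)/2)
print("map",np.array([.5153,-.3284])+.137*np.array([np.cos(np.radians(10.9)),np.sin(np.radians(10.9))]))
rel(o,(.604,-.311,.026),101)
E
```

```text
[ 0.64227861 -0.25878692  0.012     ] [ 0.65946805 -0.34760559  0.012     ] 0.09046674532240585 [ 0.65087333 -0.30319625  0.012     ]
map [ 0.64982834 -0.30249392]
t 5.37 pos [ 0.5969 -0.3069  0.1078] yaw -79.6 tilt 1.03 w 0.0545 F [ 0.2 -0.3 -0.4] q6 0.76
 turn units [-0.1   0.16  0.07]  shift now-axes cm [ 8.17  0.59 -0.76]  shift after turn cm [ 8.18  0.54 -0.62]
```

>>> {"fn": "send_rows", "kwargs": {
  "steps": [
    [[0.5, 0.3, -0.3, 0, 0.15, 0.05], [1.2, 0.2, -0.3, 0, 0, 0], [1.2, 0, 0, 0, 0, 0], [1.2, 0, 0, 0, 0, 0], [1.0, 0, 0, 0, 0, 0], [0.8, 0, 0, 0, 0, 0], [0, 0, 0, 0, 0, 0], [0, 0, 0, 0, 0, 0]]
  ]
}}

```text
time: 6.03
position: [0.6052, -0.3018, 0.0393]
tool_rot: [-0.703, -0.07, 0.705, -0.065]
ft_force: [0.9, -0.7, -0.6]
grip_width: 0.0547
```

```bash
python3 - <<'E'
from h import *; from rig import *
o=get_obs(); rel(o,(.604,-.311,.0245),101)
E
```

```text
t 6.03 pos [ 0.6052 -0.3018  0.0393] yaw -79.1 tilt 0.47 w 0.0547 F [ 0.9 -0.7 -0.6] q6 0.75
 turn units [-0.01  0.02  0.07]  shift now-axes cm [1.48 0.89 0.29]  shift after turn cm [1.48 0.88 0.29]
```

>>> {"fn": "send_rows", "kwargs": {
  "steps": [
    [[0, 0.5, 0.2, 0, 0, 0], [0.2, 0.4, 0, 0, 0, 0], [0.4, 0, 0, 0, 0, 0], [0.4, 0, 0, 0, 0, 0], [0.2, 0, 0, 0, 0, 0], [0, 0, 0, 0, 0, 0]]
  ]
}}

```text
time: 6.53
position: [0.6059, -0.3136, 0.0279]
tool_rot: [-0.704, -0.069, 0.704, -0.065]
ft_force: [0.1, 0.1, -1.2]
grip_width: 0.0543
```

```bash
python3 - <<'E'
from h import *; from rig import *
o=get_obs(); rel(o,(.604,-.311,.0245),101)
E
```

```text
t 6.53 pos [ 0.6059 -0.3136  0.0279] yaw -79.1 tilt 0.27 w 0.0543 F [ 0.1  0.1 -1.2] q6 0.74
 turn units [-0.02 -0.    0.04]  shift now-axes cm [ 0.34 -0.29  0.14]  shift after turn cm [ 0.34 -0.29  0.14]
```

>>> {"fn": "send_rows", "kwargs": {
  "steps": [
    [[0.2, 0, 0, 0, 0, 0], [0.15, 0, 0, 0, 0, 0], [0, 0, 0, 0, 0, 0], [0, 0, 0, 0, 0, 0]]
  ]
}}

```text
time: 6.87
position: [0.6062, -0.3138, 0.0246]
tool_rot: [0.704, 0.068, -0.704, 0.066]
ft_force: [0.9, 0.4, -0.8]
grip_width: 0.0545
```

```bash
python3 - <<'E'
from h import *; from rig import *
o=get_obs(); rel(o,(.604,-.311,.0245),101)
E
```

```text
t 6.87 pos [ 0.6062 -0.3138  0.0246] yaw -79.1 tilt 0.23 w 0.0545 F [ 0.9  0.4 -0.8] q6 0.74
 turn units [-0.02 -0.01  0.04]  shift now-axes cm [ 0.01 -0.31  0.17]  shift after turn cm [ 0.01 -0.31  0.16]
```

>>> {"fn": "send_rows", "kwargs": {
  "steps": [
    [[0.1, 0, 0, 0, 0, 0], [0.1, 0, 0, 0, 0, 0], [0, 0, 0, 0, 0, 0]]
  ]
}}

```text
time: 7.12
position: [0.6064, -0.3137, 0.0249]
tool_rot: [0.704, 0.068, -0.704, 0.066]
ft_force: [-0.1, -0.7, -0.3]
grip_width: 0.0544
```

>>> {"fn": "send_rows", "kwargs": {
  "steps": [
    [[0.2, 0, 0, 0, 0, 0], [0.1, 0, 0, 0, 0, 0], [0, 0, 0, 0, 0, 0]]
  ]
}}

```text
time: 7.37
position: [0.607, -0.3138, 0.0247]
tool_rot: [0.704, 0.068, -0.703, 0.067]
ft_force: [0.7, 0.8, -0.5]
grip_width: 0.0544
```

>>> {"fn": "send_rows", "kwargs": {
  "steps": [
    [[0.3, 0, 0, 0, 0, 0], [0.3, 0, 0, 0, 0, 0]]
  ]
}}

```text
time: 7.53
position: [0.6074, -0.3139, 0.0242]
tool_rot: [0.704, 0.068, -0.703, 0.067]
ft_force: [-6.6, 3.0, 19.7]
grip_width: 0.0541
```

```bash
python3 - <<'E'
from h import *; from rig import *
import cv2
o=get_obs(); rel(o,(.604,-.311,.0245),101)
p,d=camera("scene"); cv2.imwrite("pics/s1.png",cv2.resize(p[180:320,100:300,::-1],None,fx=4,fy=4,interpolation=2))
rel(get_obs(),(.604,-.311,.0245),101)
E
```

```text
t 7.53 pos [ 0.6074 -0.3139  0.0242] yaw -79.0 tilt 0.14 w 0.0541 F [-6.6  3.  19.7] q6 0.74
 turn units [-0.01 -0.02  0.01]  shift now-axes cm [-0.03 -0.35  0.28]  shift after turn cm [-0.03 -0.35  0.28]
t 7.58 pos [ 0.6074 -0.3139  0.0242] yaw -79.0 tilt 0.14 w 0.0542 F [-4.7  3.7 17.2] q6 0.74
 turn units [-0.01 -0.02  0.01]  shift now-axes cm [-0.03 -0.35  0.28]  shift after turn cm [-0.03 -0.35  0.28]
```

View pics/s1.png

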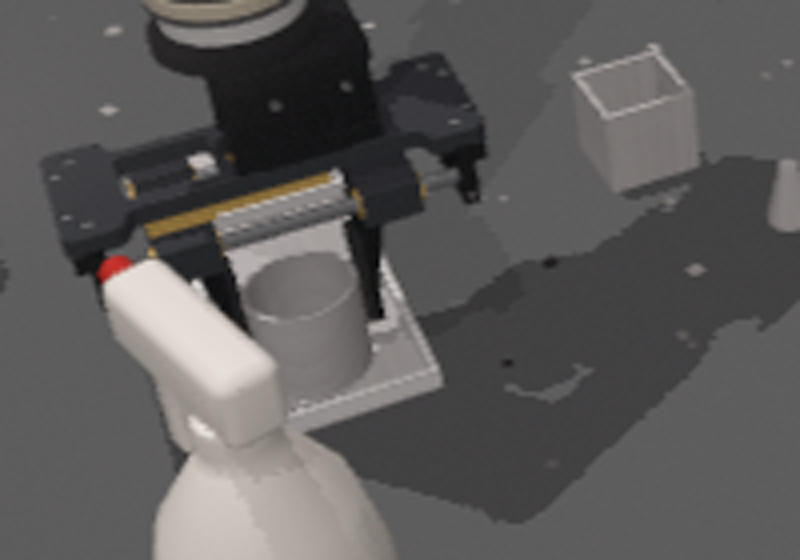

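The ring is on the floor (contact force 20 N). I'll ease off and release.

>>> {"fn": "send_rows", "kwargs": {
  "steps": [
    [[-0.05, 0, 0, 0, 0, 0], [0, 0, 0, 0, 0, 0]]
  ]
}}

```text
time: 7.75
position: [0.608, -0.3142, 0.0262]
tool_rot: [0.705, 0.068, -0.703, 0.067]
ft_force: [0.2, 0.7, -0.1]
grip_width: 0.0545
```

>>> {"fn": "send_rows", "kwargs": {
  "steps": [
    [[0, 0, 0, 0, 0, 0], [0, 0, 0, 0, 0, 0], [0, 0, 0, 0, 0, 0], [0, 0, 0, 0, 0, 0], [0, 0, 0, 0, 0, 0]]
  ],
  "gripper": 0
}}

```text
time: 8.17
position: [0.6079, -0.314, 0.0237]
tool_rot: [0.705, 0.068, -0.703, 0.067]
ft_force: [-0.0, -0.2, 0.1]
grip_width: 0.0801
```

>>> {"fn": "send_rows", "kwargs": {
  "steps": [
    [[-1, 0, 0, 0, 0, 0], [-2, 0, 0, 0, 0, 0], [-3, 0, 0, 0, 0, 0], [-3, 0, 0, 0, 0, 0], [-2, 0, 0, 0, 0, 0], [-1, 0, 0, 0, 0, 0], [0, 0, 0, 0, 0, 0]]
  ]
}}

```text
time: 8.75
position: [0.6063, -0.3134, 0.1482]
tool_rot: [-0.703, -0.069, 0.704, -0.065]
ft_force: [-0.3, 0.5, 0.3]
grip_width: 0.0871
```

```bash
python3 - <<'E'
from h import *; from rig import *
import cv2
o=get_obs(); rel(o,(.4662,.0102,.12),101)
p,d=camera("wrist"); cv2.imwrite("pics/w3.png",p[:,:,::-1])
E
```

```text
t 8.75 pos [ 0.6063 -0.3134  0.1482] yaw -79.1 tilt 0.33 w 0.0871 F [-0.3  0.5  0.3] q6 0.74
 turn units [-0.01  0.01  0.05]  shift now-axes cm [  3.02 -34.42   7.61]  shift after turn cm [  2.82 -34.44   7.58]
```

View pics/w3.png

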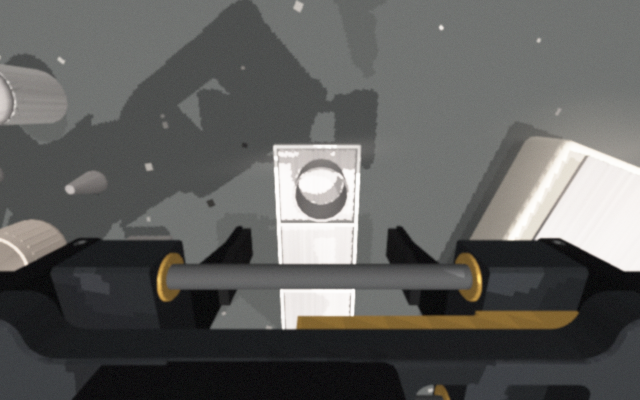

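The ring stands centred in the far compartment, at about (321,188). Next is the ramekin.

>>> {"fn": "send_rows", "kwargs": {
  "steps": [
    [[0, -2, 0.4, 0, 0, 0], [0, -3.5, 0.8, 0, 0, 0], [0, -3.9, 0.9, 0, 0, 0], [0, -3.9, 0.9, 0, 0, 0], [0, -3.9, 0.9, 0, 0, 0], [0, -3.9, 0.9, 0, 0, 0], [0, -3.5, 0.8, 0, 0, 0], [0, -3, 0.6, 0, 0, 0]]
  ]
}}

```text
time: 9.47
position: [0.4854, -0.0506, 0.1379]
tool_rot: [-0.7, -0.066, 0.709, -0.06]
ft_force: [-0.5, -0.0, -0.0]
grip_width: 0.0871
```

>>> {"fn": "send_rows", "kwargs": {
  "steps": [
    [[0, -2, 0.4, 0, 0, 0], [0, -1, 0.2, 0, 0, 0], [0, 0, 0, 0, 0, 0], [0, 0, 0, 0, 0, 0]]
  ]
}}

```text
time: 9.8
position: [0.4645, -0.0138, 0.1341]
tool_rot: [-0.694, -0.071, 0.714, -0.06]
ft_force: [0.3, -0.2, 1.3]
grip_width: 0.0868
```

```bash
python3 - <<'E'
from h import *; from rig import *
o=get_obs(); rel(o,(.4662,.0102,.022),101)
E
```

```text
t 9.80 pos [ 0.4645 -0.0138  0.1341] yaw -79.3 tilt 1.81 w 0.0868 F [ 0.3 -0.2  1.3] q6 1.11
 turn units [-0.06  0.25  0.17]  shift now-axes cm [11.23 -2.13 -0.91]  shift after turn cm [11.21 -2.33 -0.63]
```

>>> {"fn": "send_rows", "kwargs": {
  "steps": [
    [[0, -1.1, -0.3, 0, 0.15, 0.1], [0, -1.1, -0.3, 0, 0.1, 0.05], [0, 0, 0, 0, 0, 0], [0, 0, 0, 0, 0, 0]]
  ]
}}

```text
time: 10.13
position: [0.4709, 0.0042, 0.1329]
tool_rot: [0.705, 0.064, -0.703, 0.065]
ft_force: [-0.1, -0.7, -0.1]
grip_width: 0.0871
```

```bash
python3 - <<'E'
from h import *; from rig import *
import cv2
o=get_obs(); rel(o,(.4662,.0102,.022),101)
p,d=camera("wrist"); cv2.imwrite("pics/w4.png",p[:,:,::-1])
E
```

```text
t 10.13 pos [0.4709 0.0042 0.1329] yaw -79.6 tilt 0.22 w 0.0871 F [-0.1 -0.7 -0.1] q6 1.16
 turn units [-0.1  -0.03 -0.01]  shift now-axes cm [11.09 -0.69  0.4 ]  shift after turn cm [11.09 -0.68  0.35]
```

View pics/w4.png

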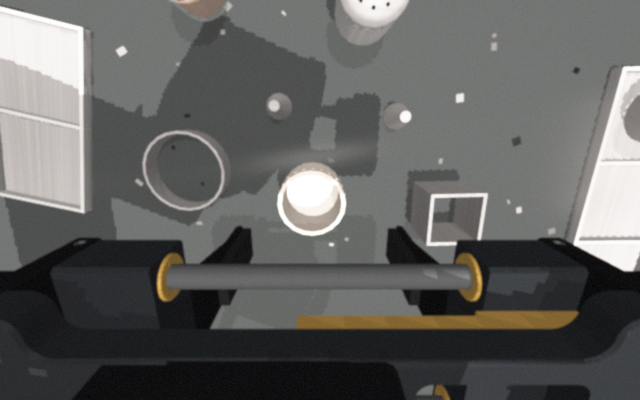

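```bash
python3 - <<'E'
from h import *; from rig import *
o=get_obs(); P=camera_params("wrist")
print(wpx(o,P,312,203,.05),wpx(o,P,458,219,.05))
rel(o,(.4662,.0102,.022),101)
E
```

```text
[0.46855993 0.00918545 0.05      ] [ 0.47758265 -0.13002063  0.05      ]
t 10.18 pos [0.4711 0.004  0.133 ] yaw -79.6 tilt 0.23 w 0.0868 F [ 0.5  0.6 -0. ] q6 1.16
 turn units [-0.1  -0.04 -0.01]  shift now-axes cm [11.09 -0.71  0.41]  shift after turn cm [11.1  -0.7   0.36]
```

>>> {"fn": "send_rows", "kwargs": {
  "steps": [
    [[0.8, -0.4, 0.2, 0, 0, 0], [1.2, -0.2, 0.1, 0, 0, 0], [1.5, 0, 0, 0, 0, 0], [1.5, 0, 0, 0, 0, 0], [1.2, 0, 0, 0, 0, 0], [0.4, 0, 0, 0, 0, 0], [0, 0, 0, 0, 0, 0], [0, 0, 0, 0, 0, 0]]
  ]
}}

```text
time: 10.85
position: [0.4755, -0.0009, 0.0647]
tool_rot: [0.709, 0.059, -0.7, 0.062]
ft_force: [0.2, 0.4, 0.1]
grip_width: 0.0863
```

```bash
python3 - <<'E'
from h import *; from rig import *
o=get_obs(); rel(o,(.4672,.0098,.022),101)
E
```

```text
t 10.85 pos [ 0.4755 -0.0009  0.0647] yaw -80.2 tilt 0.77 w 0.0863 F [0.2 0.4 0.1] q6 1.16
 turn units [-0.2  -0.11 -0.06]  shift now-axes cm [ 4.25 -1.22  0.69]  shift after turn cm [ 4.27 -1.21  0.61]
```

>>> {"fn": "send_rows", "kwargs": {
  "steps": [
    [[0, -0.6, 0.3, -0.2, -0.1, -0.05], [0, -0.6, 0.3, 0, 0, 0], [0, 0, 0, 0, 0, 0], [0, 0, 0, 0, 0, 0]]
  ]
}}

```text
time: 11.18
position: [0.4684, 0.0097, 0.0665]
tool_rot: [0.705, 0.068, -0.702, 0.069]
ft_force: [0.6, -0.0, -0.5]
grip_width: 0.087
```

```bash
python3 - <<'E'
from h import *; from rig import *
o=get_obs(); rel(o,(.4672,.0098,.022),101)
E
```

```text
t 11.18 pos [0.4684 0.0097 0.0665] yaw -78.9 tilt 0.26 w 0.0870 F [ 0.6 -0.  -0.5] q6 1.16
 turn units [ 0.01 -0.04 -0.02]  shift now-axes cm [ 4.45 -0.04  0.13]  shift after turn cm [ 4.45 -0.03  0.11]
```

>>> {"fn": "send_rows", "kwargs": {
  "steps": [
    [[0.8, 0, 0, 0, 0, 0], [1, 0, 0, 0, 0, 0], [1, 0, 0, 0, 0, 0], [0.9, 0, 0, 0, 0, 0], [0.5, 0, 0, 0, 0, 0], [0, 0, 0, 0, 0, 0], [0, 0, 0, 0, 0, 0]]
  ]
}}

```text
time: 11.77
position: [0.4699, 0.0103, 0.0226]
tool_rot: [0.707, 0.068, -0.701, 0.07]
ft_force: [0.1, -0.3, -0.0]
grip_width: 0.0872
```

```bash
python3 - <<'E'
from h import *; from rig import *
o=get_obs(); rel(o,(.4672,.0098,.022),101)
E
```

```text
t 11.77 pos [0.4699 0.0103 0.0226] yaw -78.8 tilt 0.53 w 0.0872 F [ 0.1 -0.3 -0. ] q6 1.16
 turn units [ 0.04 -0.08 -0.04]  shift now-axes cm [0.06 0.   0.28]  shift after turn cm [0.06 0.   0.28]
```

>>> {"fn": "send_rows", "kwargs": {
  "steps": [
    [[0, 0, 0.2, 0, -0.08, -0.04], [0, 0, 0, 0, 0, 0]]
  ]
}}

```text
time: 11.93
position: [0.4678, 0.01, 0.0226]
tool_rot: [-0.703, -0.069, 0.704, -0.069]
ft_force: [0.6, -0.1, -0.3]
grip_width: 0.0868
```

>>> {"fn": "send_rows", "kwargs": {
  "steps": [
    [[0, 0, 0, 0, 0, 0], [0, 0, 0, 0, 0, 0], [0, 0, 0, 0, 0, 0], [0, 0, 0, 0, 0, 0], [0, 0, 0, 0, 0, 0]]
  ],
  "gripper": 1,
  "force": 35
}}

```text
time: 12.35
position: [0.4687, 0.0097, 0.0239]
tool_rot: [0.704, 0.069, -0.703, 0.069]
ft_force: [-0.0, 0.9, -2.3]
grip_width: 0.0621
```

```bash
python3 - <<'E'
from h import *; from rig import *
o=get_obs(); rel(o,(.427,-.3455,.12),101)
E
```

```text
t 12.35 pos [0.4687 0.0097 0.0239] yaw -78.8 tilt 0.10 w 0.0621 F [-0.   0.9 -2.3] q6 1.16
 turn units [ 0.04 -0.01 -0.01]  shift now-axes cm [-9.59 34.04 10.99]  shift after turn cm [-9.61 34.07 10.87]
```

>>> {"fn": "send_rows", "kwargs": {
  "steps": [
    [[-1, 0, 0, 0, 0, 0], [-2, 0, 0, 0, 0, 0], [-2.5, 0, 0, 0, 0, 0], [-2.5, 0, 0, 0, 0, 0], [-1.5, 0, 0, 0, 0, 0], [0, 0, 0, 0, 0, 0]]
  ]
}}

```text
time: 12.85
position: [0.4659, 0.0103, 0.1232]
tool_rot: [-0.702, -0.07, 0.706, -0.069]
ft_force: [-0.7, -0.3, -1.9]
grip_width: 0.0619
```

```bash
python3 - <<'E'
from h import *; from rig import *
o=get_obs(); rel(o,(.427,-.3455,.12),101)
E
```

```text
t 12.85 pos [0.4659 0.0103 0.1232] yaw -78.8 tilt 0.32 w 0.0619 F [-0.7 -0.3 -1.9] q6 1.16
 turn units [0.04 0.05 0.02]  shift now-axes cm [ 0.31 34.14 10.74]  shift after turn cm [ 0.32 34.18 10.61]
```

>>> {"fn": "send_rows", "kwargs": {
  "steps": [
    [[0, 1.5, 0.5, 0, 0, 0], [0, 2.5, 0.8, 0, 0, 0], [0, 3.5, 1.1, 0, 0, 0], [0, 3.5, 1.1, 0, 0, 0], [0, 3.5, 1.1, 0, 0, 0], [0, 3.5, 1.1, 0, 0, 0], [0, 3.5, 1.1, 0, 0, 0], [0, 3.2, 1.0, 0, 0, 0]]
  ]
}}

```text
time: 13.52
position: [0.4336, -0.2481, 0.121]
tool_rot: [-0.7, -0.077, 0.706, -0.071]
ft_force: [1.1, 0.6, -2.7]
grip_width: 0.0617
```

```bash
python3 - <<'E'
from h import *; from rig import *
o=get_obs(); rel(o,(.427,-.3455,.12),101)
E
```

```text
t 13.52 pos [ 0.4336 -0.2481  0.121 ] yaw -78.0 tilt 0.67 w 0.0617 F [ 1.1  0.6 -2.7] q6 0.62
 turn units [0.17 0.08 0.08]  shift now-axes cm [0.04 9.39 2.67]  shift after turn cm [0.1  9.44 2.5 ]
```

>>> {"fn": "send_rows", "kwargs": {
  "steps": [
    [[0, 2.5, 0.8, 0.1, 0, 0], [0, 2, 0.5, 0, 0, 0], [0, 1.5, 0.3, 0, 0, 0], [0, 0.8, 0.2, 0, 0, 0], [0, 0, 0, 0, 0, 0], [0, 0, 0, 0, 0, 0]]
  ]
}}

```text
time: 14.02
position: [0.4259, -0.3279, 0.1165]
tool_rot: [-0.7, -0.07, 0.708, -0.063]
ft_force: [-0.1, 0.4, -2.9]
grip_width: 0.0622
```

```bash
python3 - <<'E'
from h import *; from rig import *
o=get_obs(); rel(o,(.427,-.3455,.026),101)
E
```

```text
t 14.02 pos [ 0.4259 -0.3279  0.1165] yaw -79.2 tilt 0.86 w 0.0622 F [-0.1  0.4 -2.9] q6 0.52
 turn units [-0.03  0.1   0.1 ]  shift now-axes cm [9.03 1.85 0.13]  shift after turn cm [9.05 1.75 0.23]
```

>>> {"fn": "send_rows", "kwargs": {
  "steps": [
    [[0.4, 0.9, 0.1, 0, 0.1, 0.1], [0.8, 0.9, 0, 0, 0, 0], [1.3, 0, 0, 0, 0, 0], [1.3, 0, 0, 0, 0, 0], [1.0, 0, 0, 0, 0, 0], [0.5, 0, 0, 0, 0, 0], [0, 0, 0, 0, 0, 0], [0, 0, 0, 0, 0, 0]]
  ]
}}

```text
time: 14.68
position: [0.4297, -0.3407, 0.0582]
tool_rot: [-0.703, -0.071, 0.704, -0.069]
ft_force: [-0.2, 0.7, -2.1]
grip_width: 0.0623
```

```bash
python3 - <<'E'
from h import *; from rig import *
o=get_obs(); rel(o,(.427,-.3455,.027),101)
E
```

```text
t 14.68 pos [ 0.4297 -0.3407  0.0582] yaw -78.7 tilt 0.21 w 0.0623 F [-0.2  0.7 -2.1] q6 0.50
 turn units [0.06 0.   0.04]  shift now-axes cm [3.12 0.43 0.36]  shift after turn cm [3.12 0.42 0.36]
```

>>> {"fn": "send_rows", "kwargs": {
  "steps": [
    [[0.5, 0.3, 0.3, 0, 0, 0], [0.7, 0.2, 0, 0, 0, 0], [0.7, 0, 0, 0, 0, 0], [0.5, 0, 0, 0, 0, 0], [0.3, 0, 0, 0, 0, 0], [0, 0, 0, 0, 0, 0], [0, 0, 0, 0, 0, 0]]
  ]
}}

```text
time: 15.27
position: [0.4285, -0.3477, 0.0297]
tool_rot: [0.704, 0.07, -0.703, 0.07]
ft_force: [0.2, 0.4, -1.8]
grip_width: 0.0622
```

```bash
python3 - <<'E'
from h import *; from rig import *
o=get_obs(); rel(o,(.427,-.3455,.027),101)
E
```

```text
t 15.27 pos [ 0.4285 -0.3477  0.0297] yaw -78.6 tilt 0.10 w 0.0622 F [ 0.2  0.4 -1.8] q6 0.49
 turn units [ 0.06 -0.01  0.01]  shift now-axes cm [ 0.27 -0.24  0.1 ]  shift after turn cm [ 0.27 -0.24  0.11]
```

>>> {"fn": "send_rows", "kwargs": {
  "steps": [
    [[0.2, 0, 0, 0, 0, 0], [0.2, 0, 0, 0, 0, 0], [0.1, 0, 0, 0, 0, 0]]
  ]
}}

```text
time: 15.52
position: [0.4287, -0.3479, 0.0269]
tool_rot: [0.704, 0.07, -0.703, 0.07]
ft_force: [-1.9, 1.9, 4.5]
grip_width: 0.0618
```

>>> {"fn": "send_rows", "kwargs": {
  "steps": [
    [[0.2, 0, 0, 0, 0, 0], [0.2, 0, 0, 0, 0, 0]]
  ]
}}

```text
time: 15.68
position: [0.4287, -0.3478, 0.0269]
tool_rot: [0.704, 0.07, -0.703, 0.071]
ft_force: [-2.0, 1.7, 12.4]
grip_width: 0.062
```

The ramekin is on the floor. I'll release it and lift.

>>> {"fn": "send_rows", "kwargs": {
  "steps": [
    [[-0.05, 0, 0, 0, 0, 0], [0, 0, 0, 0, 0, 0]]
  ]
}}

```text
time: 15.85
position: [0.4291, -0.3482, 0.0289]
tool_rot: [0.705, 0.069, -0.702, 0.071]
ft_force: [-0.9, -0.1, -1.8]
grip_width: 0.0623
```

>>> {"fn": "send_rows", "kwargs": {
  "steps": [
    [[0, 0, 0, 0, 0, 0], [0, 0, 0, 0, 0, 0], [0, 0, 0, 0, 0, 0], [0, 0, 0, 0, 0, 0], [0, 0, 0, 0, 0, 0], [0, 0, 0, 0, 0, 0]]
  ],
  "gripper": 0
}}

```text
time: 16.35
position: [0.4301, -0.3492, 0.0291]
tool_rot: [0.705, 0.068, -0.702, 0.072]
ft_force: [0.3, 0.5, -0.1]
grip_width: 0.0858
```

>>> {"fn": "send_rows", "kwargs": {
  "steps": [
    [[-1, 0, 0, 0, 0, 0], [-2, 0, 0, 0, 0, 0], [-3, 0, 0, 0, 0, 0], [-3, 0, 0, 0, 0, 0], [-2, 0, 0, 0, 0, 0], [-1, 0, 0, 0, 0, 0], [0, 0, 0, 0, 0, 0]]
  ]
}}

```text
time: 16.93
position: [0.4286, -0.3478, 0.156]
tool_rot: [0.705, 0.07, -0.703, 0.071]
ft_force: [-0.1, 0.3, -0.4]
grip_width: 0.0871
```

```bash
python3 - <<'E'
from h import *; from rig import *
import cv2
o=get_obs(); rel(o,(.6415,-.0055,.15),101)
p,d=camera("wrist"); cv2.imwrite("pics/w5.png",p[:,:,::-1])
E
```

```text
t 16.93 pos [ 0.4286 -0.3478  0.156 ] yaw -78.6 tilt 0.20 w 0.0871 F [-0.1  0.3 -0.4] q6 0.49
 turn units [ 0.07 -0.02 -0.02]  shift now-axes cm [  0.6  -29.34 -27.64]  shift after turn cm [  0.6  -29.54 -27.43]
```

View pics/w5.png

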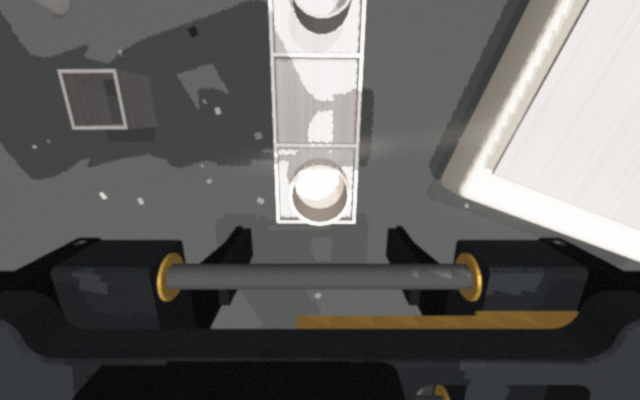

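The ramekin stands in the near compartment at (320,190). Next is the shaker.

>>> {"fn": "send_rows", "kwargs": {
  "steps": [
    [[0, -1.5, -1.4, 0, 0, 0], [0, -2.5, -2.3, 0, 0, 0], [0, -2.8, -2.6, 0, 0, 0], [0, -2.8, -2.6, 0, 0, 0], [0, -2.8, -2.6, 0, 0, 0], [0, -2.8, -2.6, 0, 0, 0], [0, -2.8, -2.6, 0, 0, 0], [0, -2.8, -2.6, 0, 0, 0]]
  ]
}}

```text
time: 17.65
position: [0.5764, -0.1036, 0.1485]
tool_rot: [-0.701, -0.065, 0.707, -0.064]
ft_force: [1.4, -0.0, -0.2]
grip_width: 0.087
```

```bash
python3 - <<'E'
from h import *; from rig import *
o=get_obs(); rel(o,(.6415,-.0065,.15),101)
E
```

```text
t 17.65 pos [ 0.5764 -0.1036  0.1485] yaw -79.5 tilt 0.44 w 0.0870 F [ 1.4 -0.  -0.2] q6 1.02
 turn units [-0.09  0.07  0.01]  shift now-axes cm [-0.2  -8.36 -8.16]  shift after turn cm [-0.15 -8.29 -8.24]
```

>>> {"fn": "send_rows", "kwargs": {
  "steps": [
    [[0, -2.2, -2.2, 0, 0, 0], [0, -1.8, -1.8, 0, 0, 0], [0, -1.2, -1.2, 0, 0, 0], [0, -0.6, -0.6, 0, 0, 0], [0, 0, 0, 0, 0, 0], [0, 0, 0, 0, 0, 0]]
  ]
}}

```text
time: 18.15
position: [0.6229, -0.0225, 0.1403]
tool_rot: [-0.697, -0.071, 0.71, -0.066]
ft_force: [-0.3, -0.4, 0.6]
grip_width: 0.087
```

```bash
python3 - <<'E'
from h import *; from rig import *
import cv2
o=get_obs(); rel(o,(.6415,-.0065,.024),101)
p,d=camera("wrist"); cv2.imwrite("pics/w6.png",p[:,:,::-1])
E
```

```text
t 18.15 pos [ 0.6229 -0.0225  0.1403] yaw -78.9 tilt 1.15 w 0.0870 F [-0.3 -0.4  0.6] q6 1.16
 turn units [0.02 0.17 0.08]  shift now-axes cm [11.6  -1.11 -2.34]  shift after turn cm [11.63 -1.21 -2.13]
```

View pics/w6.png

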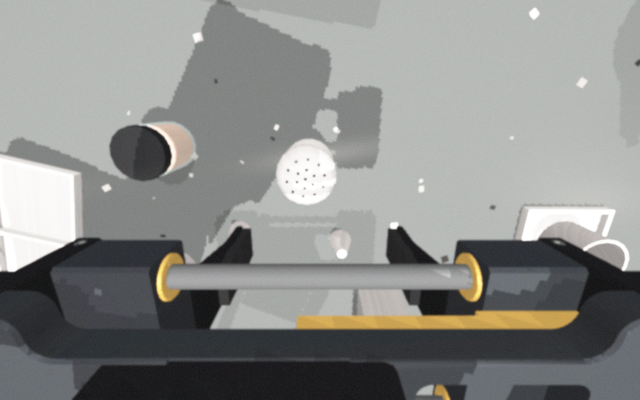

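```bash
python3 - <<'E'
from h import *; from rig import *
o=get_obs(); P=camera_params("wrist")
print(wpx(o,P,306,174,.06),wpx(o,P,140,153,.062))
rel(o,(.6415,-.0065,.024),101)
E
```

```text
[ 0.64491912 -0.00677515  0.06      ] [0.63602602 0.13812959 0.062     ]
t 18.20 pos [ 0.6226 -0.0227  0.1403] yaw -78.9 tilt 1.17 w 0.0871 F [-0.2  0.4 -0.2] q6 1.16
 turn units [0.01 0.18 0.08]  shift now-axes cm [11.6  -1.13 -2.38]  shift after turn cm [11.63 -1.23 -2.16]
```

Shaker at about (.643, -.006). I'll move over it and descend.

>>> {"fn": "send_rows", "kwargs": {
  "steps": [
    [[0, -0.6, -1.1, 0, 0.15, 0.08], [0, -0.6, -1.1, 0, 0, 0], [0, 0, 0, 0, 0, 0], [0, 0, 0, 0, 0, 0]]
  ]
}}

```text
time: 18.53
position: [0.642, -0.0095, 0.1397]
tool_rot: [-0.703, -0.066, 0.705, -0.066]
ft_force: [-0.5, 0.8, 1.0]
grip_width: 0.0867
```

```bash
python3 - <<'E'
from h import *; from rig import *
o=get_obs(); rel(o,(.643,-.006,.024),101)
E
```

```text
t 18.53 pos [ 0.642  -0.0095  0.1397] yaw -79.3 tilt 0.19 w 0.0867 F [-0.5  0.8  1. ] q6 1.20
 turn units [-0.05  0.03 -0.  ]  shift now-axes cm [11.57 -0.33 -0.21]  shift after turn cm [11.57 -0.32 -0.17]
```

>>> {"fn": "send_rows", "kwargs": {
  "steps": [
    [[0.8, -0.3, -0.1, 0, 0, 0], [1.2, 0, 0, 0, 0, 0], [1.2, 0, 0, 0, 0, 0], [1.2, 0, 0, 0, 0, 0], [0.8, 0, 0, 0, 0, 0], [0.4, 0, 0, 0, 0, 0], [0, 0, 0, 0, 0, 0]]
  ]
}}

```text
time: 19.12
position: [0.6406, -0.0075, 0.0767]
tool_rot: [-0.702, -0.065, 0.706, -0.065]
ft_force: [-0.0, 0.3, -0.2]
grip_width: 0.0869
```

```bash
python3 - <<'E'
from h import *; from rig import *
o=get_obs(); rel(o,(.643,-.006,.024),101)
E
```

```text
t 19.12 pos [ 0.6406 -0.0075  0.0767] yaw -79.4 tilt 0.36 w 0.0869 F [-0.   0.3 -0.2] q6 1.20
 turn units [-0.07  0.06  0.  ]  shift now-axes cm [ 5.26 -0.11 -0.3 ]  shift after turn cm [ 5.27 -0.11 -0.26]
```

>>> {"fn": "send_rows", "kwargs": {
  "steps": [
    [[0.8, -0.1, -0.2, 0, 0, 0], [1.1, 0, 0, 0, 0, 0], [1.1, 0, 0, 0, 0, 0], [1.1, 0, 0, 0, 0, 0], [0.6, 0, 0, 0, 0, 0], [0.3, 0, 0, 0, 0, 0], [0, 0, 0, 0, 0, 0]]
  ]
}}

```text
time: 19.7
position: [0.6422, -0.0062, 0.0207]
tool_rot: [-0.702, -0.065, 0.706, -0.065]
ft_force: [-0.5, 1.0, 1.9]
grip_width: 0.087
```

```bash
python3 - <<'E'
from h import *; from rig import *
o=get_obs(); rel(o,(.643,-.006,.024),101)
E
```

```text
t 19.70 pos [ 0.6422 -0.0062  0.0207] yaw -79.4 tilt 0.38 w 0.0870 F [-0.5  1.   1.9] q6 1.21
 turn units [-0.07  0.06  0.  ]  shift now-axes cm [-0.33 -0.01 -0.08]  shift after turn cm [-0.33 -0.01 -0.08]
```

>>> {"fn": "send_rows", "kwargs": {
  "steps": [
    [[-0.2, 0, 0, 0, 0.06, 0], [0, 0, 0, 0, 0, 0], [0, 0, 0, 0, 0, 0], [0, 0, 0, 0, 0, 0], [0, 0, 0, 0, 0, 0], [0, 0, 0, 0, 0, 0], [0, 0, 0, 0, 0, 0]]
  ],
  "gripper": 1
}}

```text
time: 20.28
position: [0.6436, -0.0064, 0.0248]
tool_rot: [0.705, 0.065, -0.703, 0.066]
ft_force: [0.1, -1.2, -2.2]
grip_width: 0.0532
```

```bash
python3 - <<'E'
from h import *; from rig import *
o=get_obs(); rel(o,(.5153,-.3284,.13),101)
E
```

```text
t 20.28 pos [ 0.6436 -0.0064  0.0248] yaw -79.4 tilt 0.22 w 0.0532 F [ 0.1 -1.2 -2.2] q6 1.20
 turn units [-0.07 -0.04 -0.01]  shift now-axes cm [-10.56  29.3   18.49]  shift after turn cm [-10.52  29.16  18.74]
```

>>> {"fn": "send_rows", "kwargs": {
  "steps": [
    [[-1, 0, 0, 0, 0, 0], [-2, 0, 0, 0, 0, 0], [-2.5, 0, 0, 0, 0, 0], [-2.5, 0, 0, 0, 0, 0], [-2, 0, 0, 0, 0, 0], [-1, 0, 0, 0, 0, 0], [0, 0, 0, 0, 0, 0]]
  ]
}}

```text
time: 20.87
position: [0.6405, -0.006, 0.1394]
tool_rot: [-0.703, -0.066, 0.705, -0.065]
ft_force: [0.5, -0.4, -1.4]
grip_width: 0.0529
```

```bash
python3 - <<'E'
from h import *; from rig import *
o=get_obs(); rel(o,(.5153,-.3284,.13),101)
E
```

```text
t 20.87 pos [ 0.6405 -0.006   0.1394] yaw -79.4 tilt 0.21 w 0.0529 F [ 0.5 -0.4 -1.4] q6 1.20
 turn units [-0.07  0.03  0.02]  shift now-axes cm [ 0.95 29.39 18.24]  shift after turn cm [ 0.94 29.26 18.45]
```

>>> {"fn": "send_rows", "kwargs": {
  "steps": [
    [[0, 1.5, 0.9, 0, 0, 0], [0, 2.5, 1.6, 0, 0, 0], [0, 3, 1.9, 0, 0, 0], [0, 3, 1.9, 0, 0, 0], [0, 3, 1.9, 0, 0, 0], [0, 3, 1.9, 0, 0, 0], [0, 3, 1.9, 0, 0, 0], [0, 2.5, 1.6, 0, 0, 0]]
  ]
}}

```text
time: 21.53
position: [0.5431, -0.2418, 0.1337]
tool_rot: [-0.701, -0.073, 0.706, -0.067]
ft_force: [0.2, 0.1, -2.2]
grip_width: 0.053
```

```bash
python3 - <<'E'
from h import *; from rig import *
o=get_obs(); rel(o,(.5153,-.3284,.13),101)
E
```

```text
t 21.53 pos [ 0.5431 -0.2418  0.1337] yaw -78.6 tilt 0.60 w 0.0530 F [ 0.2  0.1 -2.2] q6 0.76
 turn units [0.07 0.06 0.08]  shift now-axes cm [0.33 7.94 4.44]  shift after turn cm [0.37 7.97 4.38]
```

>>> {"fn": "send_rows", "kwargs": {
  "steps": [
    [[0, 2.2, 1.4, 0, 0, 0], [0, 1.8, 1, 0, 0, 0], [0, 1.3, 0.6, 0, 0, 0], [0, 0.7, 0.3, 0, 0, 0], [0, 0, 0, 0, 0, 0], [0, 0, 0, 0, 0, 0]]
  ]
}}

```text
time: 22.03
position: [0.5145, -0.3154, 0.1268]
tool_rot: [-0.699, -0.072, 0.709, -0.062]
ft_force: [0.2, 0.4, -1.8]
grip_width: 0.0528
```

```bash
python3 - <<'E'
from h import *; from rig import *
o=get_obs(); rel(o,(.5153,-.3284,.028),101)
E
```

```text
t 22.03 pos [ 0.5145 -0.3154  0.1268] yaw -79.2 tilt 1.18 w 0.0528 F [ 0.2  0.4 -1.8] q6 0.65
 turn units [-0.03  0.13  0.15]  shift now-axes cm [9.86 1.44 0.03]  shift after turn cm [9.88 1.29 0.17]
```

>>> {"fn": "send_rows", "kwargs": {
  "steps": [
    [[0, 0.7, 0.1, 0, 0.13, 0.15], [0.5, 0.6, 0, 0, 0, 0], [1.2, 0, 0, 0, 0, 0], [1.2, 0, 0, 0, 0, 0], [0.8, 0, 0, 0, 0, 0], [0.4, 0, 0, 0, 0, 0], [0, 0, 0, 0, 0, 0]]
  ]
}}

```text
time: 22.62
position: [0.5187, -0.3242, 0.0827]
tool_rot: [0.704, 0.069, -0.703, 0.07]
ft_force: [0.1, 0.5, -1.2]
grip_width: 0.053
```

```bash
python3 - <<'E'
from h import *; from rig import *
o=get_obs(); rel(o,(.5153,-.3284,.028),101)
E
```

```text
t 22.62 pos [ 0.5187 -0.3242  0.0827] yaw -78.7 tilt 0.13 w 0.0530 F [ 0.1  0.5 -1.2] q6 0.63
 turn units [ 0.04 -0.02 -0.01]  shift now-axes cm [5.47 0.35 0.42]  shift after turn cm [5.47 0.35 0.41]
```

>>> {"fn": "send_rows", "kwargs": {
  "steps": [
    [[0.6, 0.3, 0.3, 0, 0, 0], [1, 0, 0, 0, 0, 0], [1, 0, 0, 0, 0, 0], [1, 0, 0, 0, 0, 0], [0.6, 0, 0, 0, 0, 0], [0.3, 0, 0, 0, 0, 0], [0, 0, 0, 0, 0, 0], [0, 0, 0, 0, 0, 0]]
  ]
}}

```text
time: 23.28
position: [0.5169, -0.3279, 0.0329]
tool_rot: [0.705, 0.069, -0.703, 0.07]
ft_force: [0.9, -0.1, -1.8]
grip_width: 0.0529
```

```bash
python3 - <<'E'
from h import *; from rig import *
o=get_obs(); rel(o,(.5153,-.3284,.028),101)
E
```

```text
t 23.28 pos [ 0.5169 -0.3279  0.0329] yaw -78.7 tilt 0.16 w 0.0529 F [ 0.9 -0.1 -1.8] q6 0.62
 turn units [ 0.05 -0.02 -0.01]  shift now-axes cm [0.49 0.02 0.17]  shift after turn cm [0.49 0.02 0.17]
```

>>> {"fn": "send_rows", "kwargs": {
  "steps": [
    [[0.3, 0, 0, 0, 0, 0], [0.2, 0, 0, 0, 0, 0], [0.2, 0, 0, 0, 0, 0], [0.2, 0, 0, 0, 0, 0]]
  ]
}}

```text
time: 23.62
position: [0.5176, -0.3284, 0.0275]
tool_rot: [0.705, 0.069, -0.702, 0.071]
ft_force: [-3.8, 2.0, 14.9]
grip_width: 0.0533
```

>>> {"fn": "send_rows", "kwargs": {
  "steps": [
    [[0, 0, 0, 0, 0, 0], [0, 0, 0, 0, 0, 0]]
  ]
}}

```text
time: 23.78
position: [0.5182, -0.3289, 0.0292]
tool_rot: [0.706, 0.068, -0.702, 0.072]
ft_force: [1.1, 0.5, -1.0]
grip_width: 0.0528
```

>>> {"fn": "send_rows", "kwargs": {
  "steps": [
    [[0, 0, 0, 0, 0, 0], [0, 0, 0, 0, 0, 0], [0, 0, 0, 0, 0, 0], [0, 0, 0, 0, 0, 0], [0, 0, 0, 0, 0, 0], [0, 0, 0, 0, 0, 0]]
  ],
  "gripper": 0
}}

```text
time: 24.28
position: [0.5194, -0.33, 0.0299]
tool_rot: [0.706, 0.067, -0.701, 0.072]
ft_force: [0.5, 0.9, 0.5]
grip_width: 0.0835
```

>>> {"fn": "send_rows", "kwargs": {
  "steps": [
    [[-1, 0, 0, 0, 0, 0], [-2, 0, 0, 0, 0, 0], [-3, 0, 0, 0, 0, 0], [-3, 0, 0, 0, 0, 0], [-2, 0, 0, 0, 0, 0], [-1, 0, 0, 0, 0, 0], [0, 0, 0, 0, 0, 0]]
  ]
}}

```text
time: 24.87
position: [0.5174, -0.3285, 0.156]
tool_rot: [0.705, 0.069, -0.702, 0.071]
ft_force: [-0.4, 0.4, 0.3]
grip_width: 0.0866
```

```bash
python3 - <<'E'
from h import *; from rig import *
import cv2
o=get_obs(); rel(o,(.476,-.1285,.14),101)
p,d=camera("wrist"); cv2.imwrite("pics/w7.png",p[:,:,::-1])
E
```

```text
t 24.87 pos [ 0.5174 -0.3285  0.156 ] yaw -78.7 tilt 0.36 w 0.0866 F [-0.4  0.4  0.3] q6 0.62
 turn units [ 0.06 -0.04 -0.04]  shift now-axes cm [  1.52 -20.43   0.14]  shift after turn cm [  1.6  -20.42   0.25]
```

View pics/w7.png

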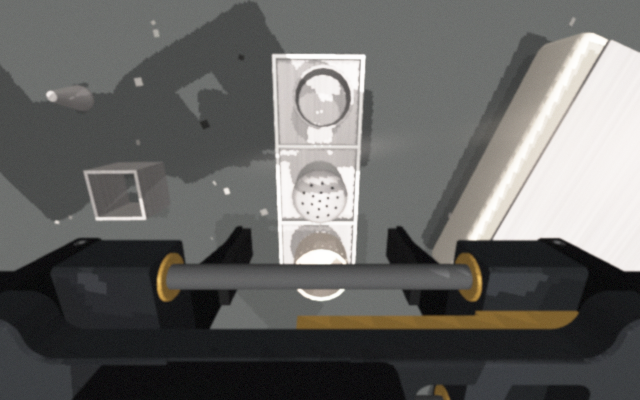

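The ring (322,97), shaker (320,195) and ramekin (321,270) all stand in tray3. Next is the frame.

>>> {"fn": "send_rows", "kwargs": {
  "steps": [
    [[0, -1.5, 0, 0, 0, 0], [0, -2.8, 0, 0, 0, 0], [0.2, -3.5, 0, 0, 0, 0], [0.2, -3.5, 0, 0, 0, 0], [0.2, -3, 0, 0, 0, 0], [0, -2.2, 0, 0, 0, 0], [0, -1.2, 0, 0, 0, 0], [0, 0, 0, 0, 0, 0]]
  ]
}}

```text
time: 25.58
position: [0.4746, -0.1473, 0.1383]
tool_rot: [-0.7, -0.07, 0.707, -0.066]
ft_force: [-0.3, 0.7, 0.1]
grip_width: 0.0868
```

>>> {"fn": "send_rows", "kwargs": {
  "steps": [
    [[0, 0, 0, 0, 0, 0], [0, 0, 0, 0, 0, 0]]
  ]
}}

```text
time: 25.75
position: [0.4748, -0.1478, 0.1372]
tool_rot: [-0.7, -0.071, 0.708, -0.067]
ft_force: [-0.1, 0.4, 0.0]
grip_width: 0.0873
```

```bash
python3 - <<'E'
from h import *; from rig import *
import cv2
o=get_obs(); rel(o,(.476,-.1285,.022),100.7)
p,d=camera("wrist"); cv2.imwrite("pics/w8.png",p[:,:,::-1])
cv2.imwrite("pics/w8c.png",cv2.resize(p[140:260,250:400,::-1],None,fx=4,fy=4,interpolation=2))
np.save("pics/o8.npy",np.r_[o["position"],o["tool_rot"]])
E
```

```text
t 25.75 pos [ 0.4748 -0.1478  0.1372] yaw -78.9 tilt 0.69 w 0.0873 F [-0.1  0.4  0. ] q6 0.85
 turn units [0.07 0.1  0.06]  shift now-axes cm [11.53 -1.79 -0.6 ]  shift after turn cm [11.52 -1.87 -0.48]
```

View pics/w8c.png

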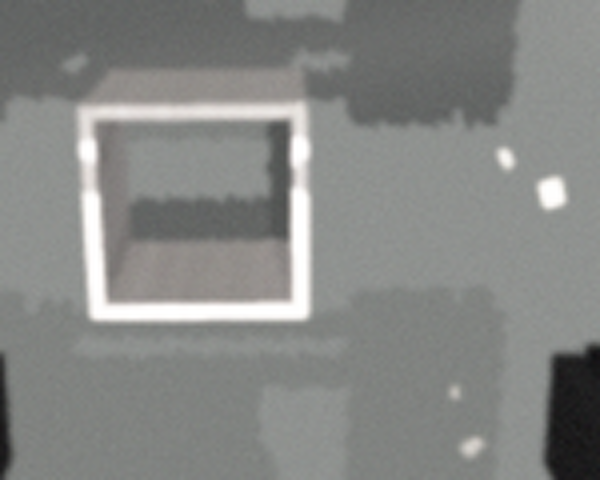

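```bash
python3 - <<'E'
from h import *; from rig import *
v=np.load("pics/o8.npy"); o=dict(position=v[:3],tool_rot=v[3:]); P=camera_params("wrist")
C=np.array([wpx(o,P,250+a/4,140+b/4,.05) for a,b in [(78,104),(308,102),(311,319),(91,320)]])[:,:2]
print(C.mean(0)); 
for i in range(4):
    d=C[(i+1)%4]-C[i]; print(np.linalg.norm(d).round(4),np.degrees(np.arctan2(d[1],d[0])).round(1))
rel(get_obs(),(.476,-.1285,.022),100.7)
E
```

```text
[ 0.47630719 -0.12888141]
0.0524 -78.4
0.0532 -167.7
0.0533 101.5
0.0531 11.4
t 25.80 pos [ 0.4751 -0.1483  0.1373] yaw -78.9 tilt 0.65 w 0.0870 F [ 0.   0.2 -0.4] q6 0.85
 turn units [0.06 0.09 0.06]  shift now-axes cm [11.53 -1.85 -0.57]  shift after turn cm [11.53 -1.93 -0.45]
```

>>> {"fn": "send_rows", "kwargs": {
  "steps": [
    [[0, -1, -0.3, 0, 0.09, 0.06], [0, -0.9, -0.2, 0, 0, 0], [0, 0, 0, 0, 0, 0], [0, 0, 0, 0, 0, 0]]
  ]
}}

```text
time: 26.13
position: [0.4786, -0.131, 0.1373]
tool_rot: [0.705, 0.066, -0.703, 0.068]
ft_force: [-0.1, -0.1, 0.4]
grip_width: 0.0869
```

```bash
python3 - <<'E'
from h import *; from rig import *
o=get_obs(); rel(o,(.4762,-.1287,.022),101.2)
E
```

```text
t 26.13 pos [ 0.4786 -0.131   0.1373] yaw -79.2 tilt 0.28 w 0.0869 F [-0.1 -0.1  0.4] q6 0.89
 turn units [-0.07 -0.03 -0.03]  shift now-axes cm [11.52 -0.31  0.24]  shift after turn cm [11.53 -0.27  0.2 ]
```

>>> {"fn": "send_rows", "kwargs": {
  "steps": [
    [[0.8, -0.2, 0.2, 0, 0, 0], [1.2, 0, 0, 0, 0, 0], [1.2, 0, 0, 0, 0, 0], [1.2, 0, 0, 0, 0, 0], [0.8, 0, 0, 0, 0, 0], [0.4, 0, 0, 0, 0, 0], [0, 0, 0, 0, 0, 0]]
  ]
}}

```text
time: 26.72
position: [0.4773, -0.1305, 0.0779]
tool_rot: [0.706, 0.065, -0.701, 0.068]
ft_force: [0.6, -0.2, 0.2]
grip_width: 0.0873
```

```bash
python3 - <<'E'
from h import *; from rig import *
o=get_obs(); rel(o,(.4762,-.1287,.022),101.2)
E
```

```text
t 26.72 pos [ 0.4773 -0.1305  0.0779] yaw -79.2 tilt 0.51 w 0.0873 F [ 0.6 -0.2  0.2] q6 0.89
 turn units [-0.07 -0.06 -0.06]  shift now-axes cm [ 5.59 -0.23  0.11]  shift after turn cm [ 5.59 -0.2   0.07]
```

>>> {"fn": "send_rows", "kwargs": {
  "steps": [
    [[0.7, -0.2, 0, -0.05, -0.05, -0.05], [1.1, 0, 0, 0, 0, 0], [1.1, 0, 0, 0, 0, 0], [1.1, 0, 0, 0, 0, 0], [0.6, 0, 0, 0, 0, 0], [0.3, 0, 0, 0, 0, 0], [0, 0, 0, 0, 0, 0], [0, 0, 0, 0, 0, 0]]
  ]
}}

```text
time: 27.38
position: [0.4795, -0.1295, 0.0274]
tool_rot: [0.705, 0.068, -0.702, 0.07]
ft_force: [-0.1, -0.2, -0.0]
grip_width: 0.0868
```

```bash
python3 - <<'E'
from h import *; from rig import *
o=get_obs(); rel(o,(.4762,-.1287,.022),101.2)
E
```

```text
t 27.38 pos [ 0.4795 -0.1295  0.0274] yaw -78.8 tilt 0.33 w 0.0868 F [-0.1 -0.2 -0. ] q6 0.89
 turn units [-0.   -0.04 -0.03]  shift now-axes cm [ 0.53 -0.15  0.31]  shift after turn cm [ 0.54 -0.14  0.31]
```

>>> {"fn": "send_rows", "kwargs": {
  "steps": [
    [[0.3, -0.1, 0.3, 0, -0.04, -0.03], [0.2, 0, 0, 0, 0, 0], [0, 0, 0, 0, 0, 0]]
  ]
}}

```text
time: 27.63
position: [0.477, -0.1295, 0.0232]
tool_rot: [0.705, 0.068, -0.703, 0.069]
ft_force: [-0.7, -0.4, 0.1]
grip_width: 0.0872
```

>>> {"fn": "send_rows", "kwargs": {
  "steps": [
    [[0, 0, 0, 0, 0, 0], [0, 0, 0, 0, 0, 0], [0, 0, 0, 0, 0, 0], [0, 0, 0, 0, 0, 0], [0, 0, 0, 0, 0, 0], [0, 0, 0, 0, 0, 0]]
  ],
  "gripper": 1,
  "force": 30
}}

```text
time: 28.13
position: [0.4774, -0.1297, 0.024]
tool_rot: [0.705, 0.068, -0.702, 0.07]
ft_force: [0.4, 0.4, 0.1]
grip_width: 0.055
```

```bash
python3 - <<'E'
from h import *; from rig import *
o=get_obs(); rel(o,(.4475,.2954,.14),87.1)
E
```

```text
t 28.13 pos [ 0.4774 -0.1297  0.024 ] yaw -78.8 tilt 0.25 w 0.0550 F [0.4 0.4 0.1] q6 0.88
 turn units [ 2.35 -0.04 -0.02]  shift now-axes cm [-11.69 -42.25  -5.35]  shift after turn cm [-11.6  -42.31   5.14]
```

>>> {"fn": "send_rows", "kwargs": {
  "steps": [
    [[-1, 0, 0, 0, 0, 0], [-2, 0, 0, 0, 0, 0], [-2.5, 0, 0, 0, 0, 0], [-2.5, 0, 0, 0, 0, 0], [-2, 0, 0, 0, 0, 0], [-1, 0, 0, 0, 0, 0], [0, 0, 0, 0, 0, 0]]
  ]
}}

```text
time: 28.72
position: [0.4751, -0.1285, 0.1403]
tool_rot: [-0.703, -0.069, 0.704, -0.069]
ft_force: [0.9, -0.6, -1.0]
grip_width: 0.052
```

```bash
python3 - <<'E'
from h import *; from rig import *
o=get_obs(); rel(o,(.4475,.2954,.14),87.1)
E
```

```text
t 28.72 pos [ 0.4751 -0.1285  0.1403] yaw -78.8 tilt 0.06 w 0.0520 F [ 0.9 -0.6 -1. ] q6 0.88
 turn units [2.35 0.01 0.01]  shift now-axes cm [  0.06 -42.12  -5.52]  shift after turn cm [ 3.00e-02 -4.22e+01  4.90e+00]
```

>>> {"fn": "send_rows", "kwargs": {
  "steps": [
    [[0, 0, 0, 0.7, 0, 0], [0, 0, 0, 0.8, 0, 0], [0, 0, 0, 0.7, 0, 0], [0, 0, 0, 0, 0, 0]]
  ]
}}

```text
time: 29.05
position: [0.4743, -0.1281, 0.1417]
tool_rot: [0.707, -0.016, -0.707, -0.016]
ft_force: [0.3, -0.4, -1.1]
grip_width: 0.0518
```

```bash
python3 - <<'E'
from h import *; from rig import *
import cv2
o=get_obs(); rel(o,(.4475,.2954,.14),87.1)
p,d=camera("wrist"); cv2.imwrite("pics/w9.png",p[:,:,::-1])
p,d=camera("scene"); cv2.imwrite("pics/s9.png",cv2.resize(p[100:280,180:400,::-1],None,fx=3,fy=3,interpolation=2))
E
```

```text
t 29.05 pos [ 0.4743 -0.1281  0.1417] yaw -92.6 tilt 0.05 w 0.0518 F [ 0.3 -0.4 -1.1] q6 1.12
 turn units [ 0.05 -0.01 -0.  ]  shift now-axes cm [  0.15 -42.18   4.59]  shift after turn cm [  0.17 -42.16   4.82]
```

View pics/s9.png

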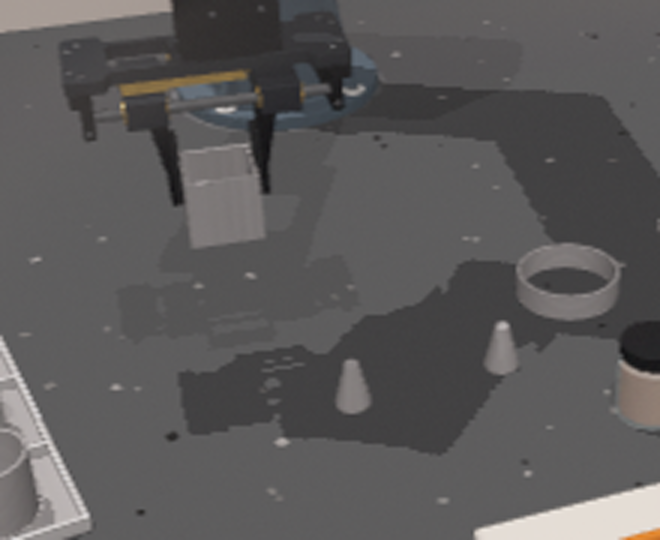

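View pics/w9.png

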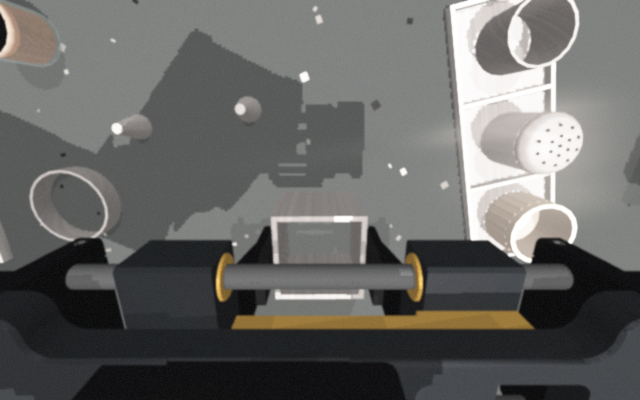

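The frame is held square and upright. Carrying it to tray2.

>>> {"fn": "send_rows", "kwargs": {
  "steps": [
    [[0, -1.5, 0.2, 0, 0, 0], [0, -2.5, 0.3, 0, 0, 0], [0, -3.5, 0.4, 0, 0, 0], [0, -3.5, 0.4, 0, 0, 0], [0, -3.5, 0.4, 0, 0, 0], [0, -3.5, 0.4, 0, 0, 0], [0, -3.5, 0.4, 0, 0, 0], [0, -3.5, 0.4, 0, 0, 0]]
  ]
}}

```text
time: 29.82
position: [0.4569, 0.1242, 0.1385]
tool_rot: [0.708, -0.016, -0.706, -0.014]
ft_force: [0.6, 0.3, 0.1]
grip_width: 0.0518
```

```bash
python3 - <<'E'
from h import *; from rig import *
o=get_obs(); rel(o,(.4475,.2954,.14),87.1)
E
```

```text
t 29.82 pos [0.4569 0.1242 0.1385] yaw -92.4 tilt 0.23 w 0.0518 F [0.6 0.3 0.1] q6 1.65
 turn units [ 0.08 -0.02 -0.03]  shift now-axes cm [ -0.22 -17.07   1.65]  shift after turn cm [ -0.15 -17.05   1.8 ]
```

>>> {"fn": "send_rows", "kwargs": {
  "steps": [
    [[0, -3.5, 0.4, 0, 0, 0], [0, -3.3, 0.3, 0, 0, 0], [0, -3, 0.3, 0, 0, 0], [0, -2.5, 0.2, 0, 0, 0], [0, -1.6, 0.1, 0, 0, 0], [0, -0.6, 0, 0, 0, 0], [0, 0, 0, 0, 0, 0], [0, 0, 0, 0, 0, 0]]
  ]
}}

```text
time: 30.48
position: [0.444, 0.2833, 0.1349]
tool_rot: [-0.706, 0.008, 0.708, 0.005]
ft_force: [-0.5, -0.3, -1.4]
grip_width: 0.0519
```

```bash
python3 - <<'E'
from h import *; from rig import *
import cv2
o=get_obs(); rel(o,(.4475,.2954,.027),87.1)
p,d=camera("wrist"); cv2.imwrite("pics/w10.png",p[:,:,::-1])
E
```

```text
t 30.48 pos [0.444  0.2833 0.1349] yaw -91.0 tilt 0.30 w 0.0519 F [-0.5 -0.3 -1.4] q6 1.95
 turn units [ 0.31  0.03 -0.04]  shift now-axes cm [10.79 -1.26 -0.37]  shift after turn cm [10.79 -1.23 -0.29]
```

View pics/w10.png

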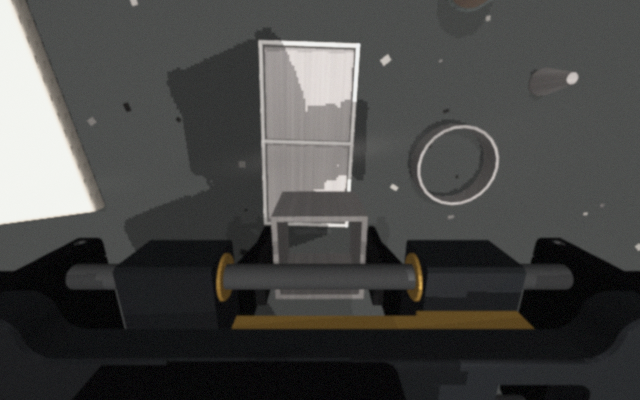

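```bash
python3 - <<'E'
from h import *; from rig import *
o=get_obs(); P=camera_params("wrist")
C=np.array([wpx(o,P,a,b,.012)[:2] for a,b in [(260,42),(359,43),(349,226),(265,223)]])
print(C.round(4),C.mean(0),(C[0]+C[1])/2)
rel(o,(.4475,.2954,.027),87.1)
E
```

```text
[[0.5857 0.3327]
 [0.5831 0.2417]
 [0.4008 0.2488]
 [0.4065 0.3421]] [0.49400964 0.29134167] [0.58436485 0.28723232]
t 30.53 pos [0.444  0.2829 0.1349] yaw -91.1 tilt 0.31 w 0.0514 F [ 0.7  0.6 -1. ] q6 1.95
 turn units [ 0.3   0.03 -0.04]  shift now-axes cm [10.79 -1.3  -0.37]  shift after turn cm [10.79 -1.27 -0.29]
```

Matches the map within 2 mm. Descending.

>>> {"fn": "send_rows", "kwargs": {
  "steps": [
    [[0, -0.6, -0.2, 0.25, 0, 0], [0.5, -0.6, -0.1, 0, 0, 0], [1.2, 0, 0, 0, 0, 0], [1.2, 0, 0, 0, 0, 0], [1.2, 0, 0, 0, 0, 0], [0.7, 0, 0, 0, 0, 0], [0.3, 0, 0, 0, 0, 0], [0, 0, 0, 0, 0, 0]]
  ]
}}

```text
time: 31.2
position: [0.4495, 0.2867, 0.0807]
tool_rot: [-0.705, 0.021, 0.709, 0.016]
ft_force: [-0.5, 0.8, -1.0]
grip_width: 0.0518
```

```bash
python3 - <<'E'
from h import *; from rig import *
o=get_obs(); rel(o,(.448,.295,.027),87.1)
E
```

```text
t 31.20 pos [0.4495 0.2867 0.0807] yaw -93.0 tilt 0.47 w 0.0518 F [-0.5  0.8 -1. ] q6 1.99
 turn units [-0.02  0.05 -0.06]  shift now-axes cm [ 5.37 -0.85  0.17]  shift after turn cm [ 5.37 -0.82  0.19]
```

>>> {"fn": "send_rows", "kwargs": {
  "steps": [
    [[0, -0.5, 0.1, 0, 0.05, -0.06], [0.6, -0.3, 0, 0, 0, 0], [1, 0, 0, 0, 0, 0], [1, 0, 0, 0, 0, 0], [0.9, 0, 0, 0, 0, 0], [0.5, 0, 0, 0, 0, 0], [0.2, 0, 0, 0, 0, 0], [0, 0, 0, 0, 0, 0]]
  ]
}}

```text
time: 31.87
position: [0.4501, 0.2957, 0.0352]
tool_rot: [0.708, -0.018, -0.706, -0.019]
ft_force: [0.0, -0.0, -0.3]
grip_width: 0.0517
```

```bash
python3 - <<'E'
from h import *; from rig import *
o=get_obs(); rel(o,(.448,.295,.027),87.1)
E
```

```text
t 31.87 pos [0.4501 0.2957 0.0352] yaw -93.0 tilt 0.19 w 0.0517 F [ 0.  -0.  -0.3] q6 2.00
 turn units [-0.02 -0.03  0.01]  shift now-axes cm [0.82 0.08 0.21]  shift after turn cm [0.82 0.08 0.21]
```

>>> {"fn": "send_rows", "kwargs": {
  "steps": [
    [[0.3, 0, 0.1, 0, 0, 0], [0.3, 0, 0, 0, 0, 0], [0.2, 0, 0, 0, 0, 0], [0.1, 0, 0, 0, 0, 0]]
  ]
}}

```text
time: 32.2
position: [0.4496, 0.2962, 0.0297]
tool_rot: [0.709, -0.018, -0.705, -0.019]
ft_force: [0.2, -0.5, -0.9]
grip_width: 0.0518
```

>>> {"fn": "send_rows", "kwargs": {
  "steps": [
    [[0.2, 0, 0, 0, 0, 0], [0.2, 0, 0, 0, 0, 0]]
  ]
}}

```text
time: 32.37
position: [0.4498, 0.2963, 0.0295]
tool_rot: [0.709, -0.017, -0.704, -0.019]
ft_force: [-3.5, -1.3, 17.7]
grip_width: 0.0519
```

Contact at TCP z .0295, so the frame is on the floor. Releasing.

>>> {"fn": "send_rows", "kwargs": {
  "steps": [
    [[0, 0, 0, 0, 0, 0], [0, 0, 0, 0, 0, 0]]
  ]
}}

```text
time: 32.53
position: [0.4503, 0.2965, 0.031]
tool_rot: [0.71, -0.017, -0.704, -0.019]
ft_force: [-0.0, 0.0, -0.7]
grip_width: 0.0518
```

>>> {"fn": "send_rows", "kwargs": {
  "steps": [
    [[0, 0, 0, 0, 0, 0], [0, 0, 0, 0, 0, 0], [0, 0, 0, 0, 0, 0], [0, 0, 0, 0, 0, 0], [0, 0, 0, 0, 0, 0], [0, 0, 0, 0, 0, 0]]
  ],
  "gripper": 0
}}

```text
time: 33.03
position: [0.451, 0.2966, 0.0302]
tool_rot: [0.71, -0.017, -0.703, -0.019]
ft_force: [0.6, 0.4, -0.4]
grip_width: 0.0826
```

>>> {"fn": "send_rows", "kwargs": {
  "steps": [
    [[-1, 0, 0, 0, 0, 0], [-2, 0, 0, 0, 0, 0], [-3, 0, 0, 0, 0, 0], [-3, 0, 0, 0, 0, 0], [-2, 0, 0, 0, 0, 0], [-1, 0, 0, 0, 0, 0], [0, 0, 0, 0, 0, 0]]
  ]
}}

```text
time: 33.62
position: [0.4487, 0.2958, 0.1571]
tool_rot: [0.709, -0.018, -0.705, -0.019]
ft_force: [-0.1, -0.2, 0.4]
grip_width: 0.087
```

```bash
python3 - <<'E'
from h import *; from rig import *
import cv2
o=get_obs(); rel(o,(.634,.140,.14),87.1)
p,d=camera("wrist"); cv2.imwrite("pics/w11.png",p[:,:,::-1])
E
```

```text
t 33.62 pos [0.4487 0.2958 0.1571] yaw -92.9 tilt 0.37 w 0.0870 F [-0.1 -0.2  0.4] q6 2.00
 turn units [-0.01 -0.06  0.02]  shift now-axes cm [  1.79  14.61 -19.3 ]  shift after turn cm [  1.71  14.62 -19.3 ]
```

View pics/w11.png

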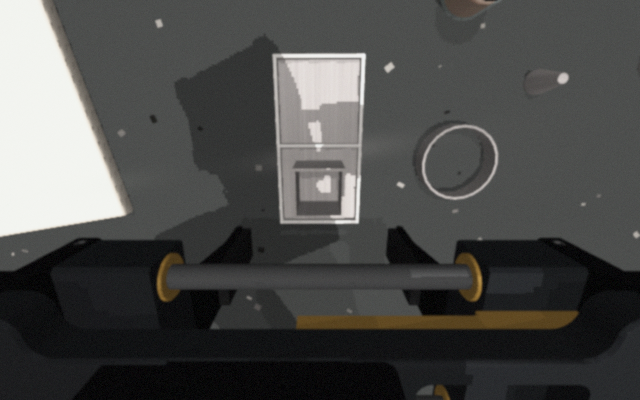

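The frame stands in the near compartment at (320,188). Next is the jar.

>>> {"fn": "send_rows", "kwargs": {
  "steps": [
    [[0, 1, -1.3, 0, 0, 0], [0, 1.8, -2.4, 0, 0, 0], [0, 2.2, -3, 0, 0, 0], [0, 2.2, -3, 0, 0, 0], [0, 2.2, -2.9, 0, 0, 0], [0, 2, -2.6, 0, 0, 0], [0, 1.4, -1.8, 0, 0, 0], [0, 0.8, -1, 0, 0, 0]]
  ]
}}

```text
time: 34.33
position: [0.6186, 0.1462, 0.1484]
tool_rot: [-0.703, 0.016, 0.711, 0.015]
ft_force: [-0.8, -0.1, 1.2]
grip_width: 0.0871
```

>>> {"fn": "send_rows", "kwargs": {
  "steps": [
    [[0, 0, 0, 0, 0, 0], [0, 0, 0, 0, 0, 0]]
  ]
}}

```text
time: 34.5
position: [0.6193, 0.1438, 0.1459]
tool_rot: [-0.702, 0.017, 0.712, 0.016]
ft_force: [-0.5, -0.8, -0.8]
grip_width: 0.087
```

```bash
python3 - <<'E'
from h import *; from rig import *
import cv2
o=get_obs(); rel(o,(.634,.140,.024),87.1)
p,d=camera("wrist"); cv2.imwrite("pics/w12.png",p[:,:,::-1])
E
```

```text
t 34.50 pos [0.6193 0.1438 0.1459] yaw -92.7 tilt 0.86 w 0.0870 F [-0.5 -0.8 -0.8] q6 1.67
 turn units [ 0.03  0.14 -0.02]  shift now-axes cm [12.17  0.28 -1.67]  shift after turn cm [12.19  0.3  -1.49]
```

View pics/w12.png

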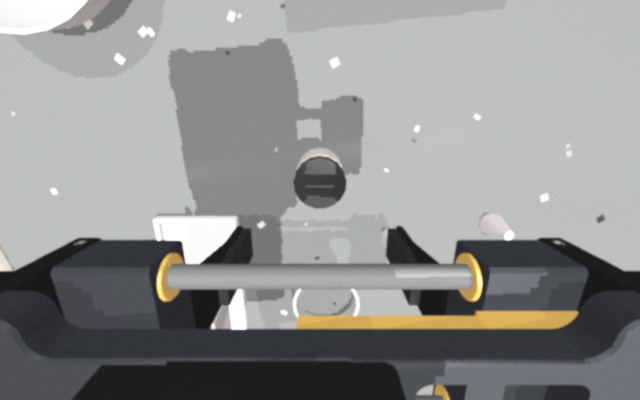

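```bash
python3 - <<'E'
from h import *; from rig import *
o=get_obs(); P=camera_params("wrist")
print(wpx(o,P,320,182,.062))
rel(o,(.634,.1405,.024),87.1)
E
```

```text
[0.63592683 0.14107627 0.062     ]
t 34.55 pos [0.6189 0.144  0.1458] yaw -92.7 tilt 0.88 w 0.0871 F [-0.1 -0.3  0.8] q6 1.67
 turn units [ 0.03  0.14 -0.02]  shift now-axes cm [12.16  0.25 -1.71]  shift after turn cm [12.18  0.27 -1.52]
```

>>> {"fn": "send_rows", "kwargs": {
  "steps": [
    [[0, 0.2, -0.8, 0, 0.14, 0], [0, 0.1, -0.7, 0, 0, 0], [0, 0, 0, 0, 0, 0], [0, 0, 0, 0, 0, 0]]
  ]
}}

```text
time: 34.88
position: [0.6303, 0.1444, 0.1451]
tool_rot: [-0.706, 0.015, 0.708, 0.014]
ft_force: [-0.2, -0.1, -0.3]
grip_width: 0.0871
```

```bash
python3 - <<'E'
from h import *; from rig import *
rel(get_obs(),(.634,.1405,.024),87.1)
E
```

```text
t 34.88 pos [0.6303 0.1444 0.1451] yaw -92.4 tilt 0.25 w 0.0871 F [-0.2 -0.1 -0.3] q6 1.67
 turn units [ 0.09  0.04 -0.01]  shift now-axes cm [12.11  0.36 -0.44]  shift after turn cm [12.11  0.37 -0.39]
```

>>> {"fn": "send_rows", "kwargs": {
  "steps": [
    [[0.7, 0.3, -0.4, 0, 0, 0], [1.2, 0, 0, 0, 0, 0], [1.2, 0, 0, 0, 0, 0], [1.2, 0, 0, 0, 0, 0], [0.8, 0, 0, 0, 0, 0], [0.4, 0, 0, 0, 0, 0], [0, 0, 0, 0, 0, 0]]
  ]
}}

```text
time: 35.47
position: [0.6326, 0.1428, 0.0843]
tool_rot: [-0.705, 0.014, 0.709, 0.013]
ft_force: [-0.3, -1.0, 0.4]
grip_width: 0.0872
```

```bash
python3 - <<'E'
from h import *; from rig import *
rel(get_obs(),(.635,.141,.024),87.1)
E
```

```text
t 35.47 pos [0.6326 0.1428 0.0843] yaw -92.2 tilt 0.33 w 0.0872 F [-0.3 -1.   0.4] q6 1.66
 turn units [ 0.11  0.05 -0.01]  shift now-axes cm [ 6.03  0.16 -0.28]  shift after turn cm [ 6.03  0.17 -0.25]
```

>>> {"fn": "send_rows", "kwargs": {
  "steps": [
    [[0.7, 0.1, -0.2, 0, 0.05, 0], [1.2, 0, 0, 0, 0, 0], [1.2, 0, 0, 0, 0, 0], [1.2, 0, 0, 0, 0, 0], [0.8, 0, 0, 0, 0, 0], [0.3, 0, 0, 0, 0, 0], [0, 0, 0, 0, 0, 0], [0, 0, 0, 0, 0, 0]]
  ]
}}

```text
time: 36.13
position: [0.6346, 0.1414, 0.0235]
tool_rot: [-0.707, 0.014, 0.707, 0.013]
ft_force: [0.1, 0.6, 0.1]
grip_width: 0.0873
```

```bash
python3 - <<'E'
from h import *; from rig import *
rel(get_obs(),(.635,.141,.024),87.1)
E
```

```text
t 36.13 pos [0.6346 0.1414 0.0235] yaw -92.2 tilt 0.09 w 0.0873 F [0.1 0.6 0.1] q6 1.66
 turn units [ 0.11  0.01 -0.01]  shift now-axes cm [-0.05  0.03 -0.04]  shift after turn cm [-0.05  0.03 -0.04]
```

>>> {"fn": "send_rows", "kwargs": {
  "steps": [
    [[0, 0, 0, 0, 0, 0], [0, 0, 0, 0, 0, 0], [0, 0, 0, 0, 0, 0], [0, 0, 0, 0, 0, 0], [0, 0, 0, 0, 0, 0], [0, 0, 0, 0, 0, 0], [0, 0, 0, 0, 0, 0], [0, 0, 0, 0, 0, 0]]
  ],
  "gripper": 1,
  "force": 35
}}

```text
time: 36.8
position: [0.6365, 0.1417, 0.0262]
tool_rot: [0.708, -0.014, -0.705, -0.013]
ft_force: [0.1, -0.0, -1.9]
grip_width: 0.0492
```

>>> {"fn": "send_rows", "kwargs": {
  "steps": [
    [[-1, 0, 0, 0, 0, 0], [-2, 0, 0, 0, 0, 0], [-2.5, 0, 0, 0, 0, 0], [-2.5, 0, 0, 0, 0, 0], [-2, 0, 0, 0, 0, 0], [-1, 0, 0, 0, 0, 0], [0, 0, 0, 0, 0, 0]]
  ]
}}

```text
time: 37.38
position: [0.633, 0.1415, 0.1402]
tool_rot: [-0.705, 0.014, 0.709, 0.013]
ft_force: [-0.3, 0.1, -1.7]
grip_width: 0.0491
```

```bash
python3 - <<'E'
from h import *; from rig import *
rel(get_obs(),(.538,.2905,.14),87.1)
E
```

```text
t 37.38 pos [0.633  0.1415 0.1402] yaw -92.2 tilt 0.27 w 0.0491 F [-0.3  0.1 -1.7] q6 1.66
 turn units [ 0.11  0.04 -0.02]  shift now-axes cm [  0.04 -14.51  10.07]  shift after turn cm [  0.02 -14.4   10.24]
```

>>> {"fn": "send_rows", "kwargs": {
  "steps": [
    [[0, -1.3, 0.9, 0.1, 0, 0], [0, -2.2, 1.5, 0, 0, 0], [0, -2.6, 1.9, 0, 0, 0], [0, -2.6, 1.9, 0, 0, 0], [0, -2.4, 1.7, 0, 0, 0], [0, -1.8, 1.2, 0, 0, 0], [0, -1, 0.6, 0, 0, 0], [0, 0, 0, 0, 0, 0]]
  ]
}}

```text
time: 38.05
position: [0.5377, 0.2868, 0.1345]
tool_rot: [-0.703, 0.022, 0.71, 0.018]
ft_force: [0.2, -0.5, -2.3]
grip_width: 0.0491
```

>>> {"fn": "send_rows", "kwargs": {
  "steps": [
    [[0, 0, 0, 0, 0, 0]]
  ]
}}

```text
time: 38.13
position: [0.5373, 0.2868, 0.1337]
tool_rot: [-0.703, 0.022, 0.711, 0.017]
ft_force: [-0.1, -0.7, -1.5]
grip_width: 0.0493
```

```bash
python3 - <<'E'
from h import *; from rig import *
rel(get_obs(),(.538,.2905,.029),87.1)
E
```

```text
t 38.13 pos [0.5373 0.2868 0.1337] yaw -93.1 tilt 0.75 w 0.0493 F [-0.1 -0.7 -1.5] q6 1.94
 turn units [-0.04  0.11 -0.06]  shift now-axes cm [10.47 -0.44 -0.17]  shift after turn cm [10.47 -0.37 -0.05]
```

>>> {"fn": "send_rows", "kwargs": {
  "steps": [
    [[0.2, -0.3, 0, 0, 0.1, -0.06], [0.8, 0, 0, 0, 0, 0], [1.2, 0, 0, 0, 0, 0], [1.2, 0, 0, 0, 0, 0], [1.2, 0, 0, 0, 0, 0], [0.7, 0, 0, 0, 0, 0], [0.3, 0, 0, 0, 0, 0], [0, 0, 0, 0, 0, 0]]
  ]
}}

```text
time: 38.8
position: [0.5442, 0.2817, 0.072]
tool_rot: [0.708, -0.024, -0.705, -0.022]
ft_force: [0.7, 0.4, -1.7]
grip_width: 0.0488
```

```bash
python3 - <<'E'
from h import *; from rig import *
rel(get_obs(),(.538,.2905,.029),87.1)
E
```

```text
t 38.80 pos [0.5442 0.2817 0.072 ] yaw -93.7 tilt 0.25 w 0.0488 F [ 0.7  0.4 -1.7] q6 1.94
 turn units [-0.14 -0.04 -0.01]  shift now-axes cm [ 4.3  -0.84  0.7 ]  shift after turn cm [ 4.3  -0.84  0.67]
```

>>> {"fn": "send_rows", "kwargs": {
  "steps": [
    [[0, -0.5, 0.4, -0.1, 0, 0], [0.5, -0.3, 0.2, 0, 0, 0], [0.8, 0, 0, 0, 0, 0], [0.8, 0, 0, 0, 0, 0], [0.7, 0, 0, 0, 0, 0], [0.4, 0, 0, 0, 0, 0], [0, 0, 0, 0, 0, 0], [0, 0, 0, 0, 0, 0]]
  ]
}}

```text
time: 39.47
position: [0.54, 0.291, 0.0379]
tool_rot: [0.709, -0.019, -0.704, -0.019]
ft_force: [-0.0, -0.6, -0.6]
grip_width: 0.0493
```

```bash
python3 - <<'E'
from h import *; from rig import *
rel(get_obs(),(.538,.2905,.029),87.1)
E
```

```text
t 39.47 pos [0.54   0.291  0.0379] yaw -93.1 tilt 0.42 w 0.0493 F [-0.  -0.6 -0.6] q6 1.94
 turn units [-0.03 -0.07 -0.  ]  shift now-axes cm [0.88 0.06 0.21]  shift after turn cm [0.89 0.06 0.2 ]
```

>>> {"fn": "send_rows", "kwargs": {
  "steps": [
    [[0.4, 0, 0.1, 0, -0.06, 0], [0.3, 0, 0, 0, 0, 0], [0.2, 0, 0, 0, 0, 0], [0.2, 0, 0, 0, 0, 0]]
  ]
}}

```text
time: 39.8
position: [0.5397, 0.2914, 0.0289]
tool_rot: [0.707, -0.019, -0.706, -0.019]
ft_force: [-6.4, -1.6, 24.7]
grip_width: 0.0491
```

>>> {"fn": "send_rows", "kwargs": {
  "steps": [
    [[0.2, 0, 0, 0, 0, 0], [0.2, 0, 0, 0, 0, 0]]
  ]
}}

```text
time: 39.97
position: [0.5396, 0.2913, 0.029]
tool_rot: [0.708, -0.019, -0.706, -0.019]
ft_force: [-2.4, -0.9, 9.7]
grip_width: 0.0491
```

>>> {"fn": "send_rows", "kwargs": {
  "steps": [
    [[0, 0, 0, 0, 0, 0], [0, 0, 0, 0, 0, 0]]
  ]
}}

```text
time: 40.13
position: [0.5402, 0.2915, 0.0305]
tool_rot: [0.708, -0.019, -0.705, -0.019]
ft_force: [-1.5, -0.3, -0.7]
grip_width: 0.0491
```

>>> {"fn": "send_rows", "kwargs": {
  "steps": [
    [[0, 0, 0, 0, 0, 0], [0, 0, 0, 0, 0, 0], [0, 0, 0, 0, 0, 0], [0, 0, 0, 0, 0, 0], [0, 0, 0, 0, 0, 0], [0, 0, 0, 0, 0, 0]]
  ],
  "gripper": 0
}}

```text
time: 40.63
position: [0.5415, 0.2917, 0.0304]
tool_rot: [0.709, -0.018, -0.705, -0.019]
ft_force: [0.2, 0.1, 0.1]
grip_width: 0.0808
```

>>> {"fn": "send_rows", "kwargs": {
  "steps": [
    [[-1, 0, 0, 0, 0, 0], [-2, 0, 0, 0, 0, 0], [-3, 0, 0, 0, 0, 0], [-3, 0, 0, 0, 0, 0], [-3, 0, 0, 0, 0, 0], [-2, 0, 0, 0, 0, 0], [-1, 0, 0, 0, 0, 0], [0, 0, 0, 0, 0, 0]]
  ]
}}

```text
time: 41.3
position: [0.5395, 0.2912, 0.1889]
tool_rot: [0.708, -0.019, -0.706, -0.019]
ft_force: [-0.4, -1.2, -0.7]
grip_width: 0.0872
```

```bash
python3 - <<'E'
from h import *; from rig import *
import cv2
o=get_obs(); rel(o,(.538,.2905,.029),87.1)
for n in("wrist","top","scene"):
    p,d=camera(n); cv2.imwrite(f"pics/f_{n}.png",p[:,:,::-1])
E
```

```text
t 41.30 pos [0.5395 0.2912 0.1889] yaw -93.1 tilt 0.14 w 0.0872 F [-0.4 -1.2 -0.7] q6 1.94
 turn units [-0.03 -0.02  0.  ]  shift now-axes cm [15.99  0.08  0.19]  shift after turn cm [15.99  0.08  0.15]
```

View pics/f_wrist.png

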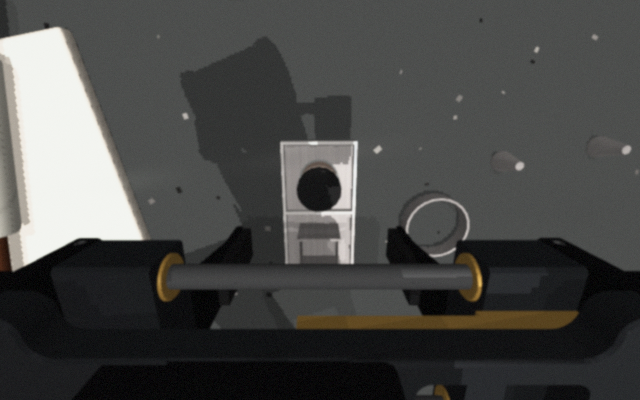

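View pics/f_top.png

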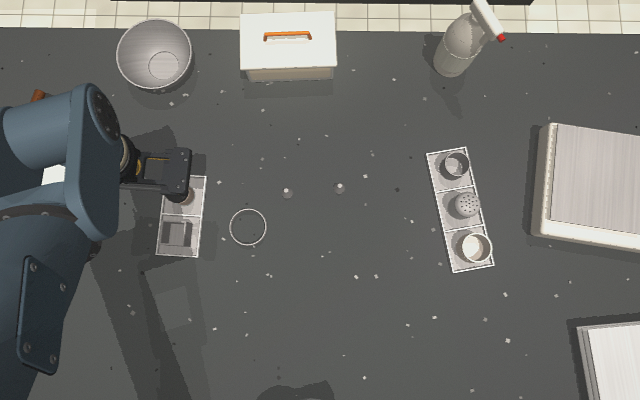

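View pics/f_scene.png

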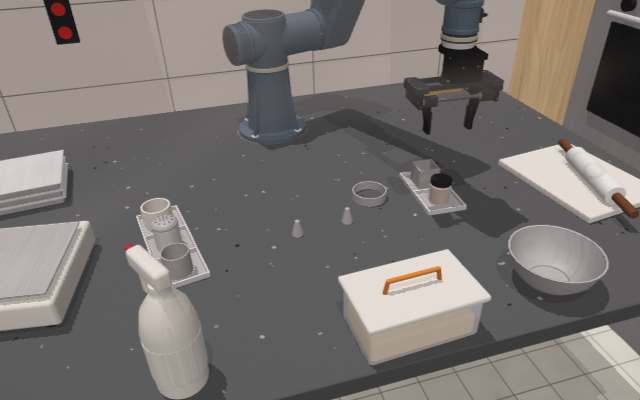

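All five things stand in their compartments. The wide ring (248,227) and the nozzles (287,192) and (340,187) are at their starting pixels. One numeric check before handing in.

```bash
python3 - <<'E'
from h import *; from rig import *
P=camera_params("top"); o=get_obs(); W=camera_params("wrist")
def loc(w,c,a): 
    a=np.radians(a); d=w[:2]-np.array(c); return np.round([d@[np.cos(a),np.sin(a)],d@[-np.sin(a),np.cos(a)]],4)
t3=((.5153,-.3284),10.9);t2=((.493,.2925),-2.85)
for n,u,v,z in [("ring",456.5,163.5,.053),("shaker",467.5,204.5,.063),("ramekin",476,246.5,.053)]: print(n,loc(px2w(P,u,v,z),*t3))
print("jar",loc(wpx(o,W,319,189,.065),*t2)); print("frame",loc(px2w(P,176.5,233.5,.053),*t2))
E
python3 -c "
import sys;sys.path.insert(0,'.')
import cv2
p=cv2.imread('pics/f_top.png')
import numpy as np
a=cv2.resize(p[140:280,420:500],None,fx=4,fy=4,interpolation=2);b=cv2.resize(p[140:280,145:225],None,fx=4,fy=4,interpolation=2)
cv2.imwrite('pics/f_c.png',np.hstack([a,b]))"
```

```text
ring [ 0.0941 -0.0014]
shaker [ 0.0014 -0.0007]
ramekin [-0.0883 -0.0013]
jar [ 0.0454 -0.0013]
frame [-0.0445 -0.0066]
```

View pics/f_c.png

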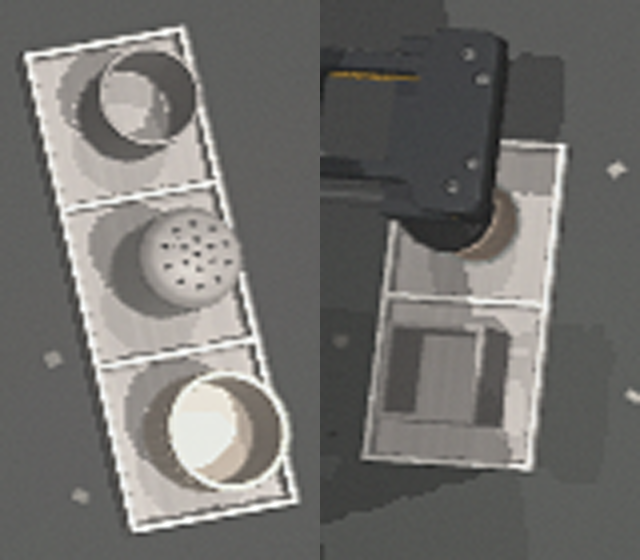

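```bash
python3 -c "
from rig import *
print(hand_in())"
```

```text
the job is handed in; nothing more can be done
None
```

Both kits are made up and the job is handed in at about 41 s of the 144 s allowed; the hand-in reports no verdict.

- **Three-compartment tray:** the ring is in the far compartment, the shaker in the middle and the ramekin in the near one.
- **Two-compartment tray:** the frame is in the near compartment and the jar in the far one.
- **Setting down:** each thing was lowered until the wrist force showed floor contact, then released. Contact forces peaked at about 12–25 N.

**Last checks:**
- **Position:** camera measurements put the ring, shaker, ramekin and jar within about 4 mm of their compartment centres. The frame measured about 7 mm off across the tray, and the limit is 22 mm. That frame reading was rough, because it sat in shadow and I estimated its pixel position. The arm position when I released it suggests about 2–3 mm.
- **Upright and on the floor:** I judged this from the final pictures and from the fingertip height at floor contact. I did not measure tilt.
- **Things to leave:** the wide ring and both nozzles appear at their starting pixels.
- **Gripper:** it was open, 19 cm above the counter and touching nothing at hand-in.

No checks failed.

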